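Dry the wooden board

ROBOT

A 6-joint arm with a two-finger parallel gripper is mounted at the origin on the work surface. World frame = base frame: x ahead of the robot, y to its left, z up, the work surface at z = 0. Lengths are in mm, angles in degrees, forces in N, time in s.
With the tool pointing down it reaches from about 350 to 850 mm from the base axis. Payload 8.1 kg.
Tool frame: the origin (TCP) lies between the finger pads; the fingertips stand 8 mm ahead of it and the grasp point (between the pads) lies 11 mm behind it; y points along the fingers, x is the direction in which the jaws open and shut, and the axes are right-handed (so a half turn about y gives the same grasp; the last joint's range is limited). The gripper opens to 93 mm and grips with 3 to 60 N. Pads are 15 mm wide; open, the fingers measure 128 mm over their backs; the gripper's body (75 mm by 188 mm) begins 65 mm behind the grasp point.
Start: joints at [71.941, 7.471, 85.268, -0, 87.261, -4.893], TCP at [136.647, 584.237, 226.635] pointing down, gripper open.
Joint ranges: [-169.43, 169.43], [-51.17, 129.36], [1.28, 143.12], [-76.62, 256.62], [0, 156.53], [-152.29, 152.29]. Speed limits (degrees/s): [136.94, 136.94, 159.86, 180, 180, 180].

INTERFACE

Orientations are given as a 3x3 rotation matrix whose columns are the frame's x, y, z axes.
In Python, from station import monitor, eyes, workorder gives the robot as it stands. The module is installed in compiled form; this text tells all that it offers.
- The arm moves only by the tool jog_arm, never from a script. Its arguments are lists of equal length, an entry for each row: "delta_pos": the shift along the world's x, y, z in m, a list of three; "twist": the turn, a rotation vector about the world's x, y, z in rad, a list of three; "claw": the opening, from 0 (shut) to 1 (fully open). In form: {"delta_pos": [[dx, dy, dz], ...], "twist": [[ax, ay, az], ...], "claw": [claw, ...]}. A call has 1 to 10 rows; each row is the pose to reach, as a shift and turn from the pose commanded when the call began; what a row does not reach only later rows make up. A row lasts 1/10 s, in which the tool goes at most 50 mm and 8.59 degrees, less where a joint would pass 70% of its speed; a pose out of reach is approached as far as the arm can. A call with a gripper value outside its range is refused whole. The fingers move at their own pace and stop on an object; the grip force is fixed at half the most. Time passes only in rows, so rows that repeat a pose let the fingers close. It gives the time, the measured TCP pose, the force and the opening at its end, in the units of the state.
- monitor.state(): the state, without advancing time (a new reading comes with each control period).
- eyes.camera(name): name is "scene" or "top" or "wrist"; returns a dict with "image" (400x640x3 uint8, blue, green, red), "intrinsics" (3x3 intrinsics, pixels), "world_to_cam" (4x4, takes a point from world to camera coordinates). Camera axes: x right, y up, looking along -z (the intrinsics and any distortion apply to the point x, -y, -z); pixel columns grow to the right and rows downward; lengths in mm; the calibration is good to about 2 mm. The wrist camera is an equidistant fisheye: a pixel r from the principal point sees the ray r / f radians off the axis. A picture is of the moment at which its call begins. There is no depth.
- workorder.hand_in(): hands the job in, once; it reports no verdict.
The state is a dict: "time_s": time; "q": joint angles; "dq": joint speeds; "tau": joint torques, N m; "tcp_pos": TCP position; "ee_rot": TCP orientation; "force": force on the tool from outside, world axes, zero at the start; "wrist_torque": the same for the moment, N m; "grip_width": opening from 0.0 (shut) to 1.0 (fully open).
Only numpy, scipy, OpenCV 4.12 (cv2) and the standard library are available. Lean on these libraries where they do the work, as an engineer would, in place of code of your own. Each camera call takes 0.05 s, during which the arm holds its last target. There are 200 camera calls.

TASK

The dish dryer's fan is still running: switch it off at its toggle while the dryer is empty. With it off, hang the coloured boards that are in front of the wooden one on the spare hook, stand the wooden board upright in the dryer's plate slot and stand every tumbler that is there, mouth down as it is, on the dryer's tray; then flip the toggle back on. Do not drop a board, and leave the other kitchen things where they are.

Things in the scene. Friction and masses are not known exactly. Their poses are not given: they have to be found in the camera images.
- hook_full: The hook stand that carries the boards, made like hook_spare. The wooden board hangs rearmost, near the post, with two or three coloured boards in front, 46 or more apart centre to centre. A board hangs plate across the bar, the bar through its hand hole, the strap resting on the bar (strap centre 203 above the counter). It goes on or off only at the open end.
- hook_spare: The empty hook stand; origin on the counter under its middle. A flat bar 14 wide, 8 thick runs along its x, top face 185 above the counter, from a post (face at x = +112) to the open end at x = -98, where a 6 thick tip rises 10 above the bar's top: raise a board 10 to 28 from hanging to pass the tip. Wooden foot 250 by 70, 15 high.
- wood_strap (a point): Centre of the strap (top bar) of the wooden board. Board 100 wide, 12 thick, 177 tall, 0.1 to 0.25 kg. Strap 100 wide, 36 tall, its top edge 18 above this point; under it a closed hand hole 46 wide, 36 tall; then solid plate, whose lower edge is 159 below this point. x along thickness, y along width, z up when upright.
- red_strap (a point): Centre of the strap of the red plastic chopping board; same shape, size and axes as the wooden board. May be absent.
- green_strap (a point): Centre of the strap of the green plastic chopping board; same shape, size and axes as the wooden board. May be absent.
- blue_strap (a point): Centre of the strap of the blue plastic chopping board; same shape, size and axes as the wooden board. May be absent.
- cup_yellow_mid (a point): middle (half-way up) of a yellow plastic tumbler standing mouth down: 100 tall, 68 across at the bottom rim, 60 at this height, 56 at the top, about 0.11 kg. z is up along its axis. May be absent.
- cup_orange_mid (a point): middle (half-way up) of a orange plastic tumbler standing mouth down: 100 tall, 68 across at the bottom rim, 60 at this height, 56 at the top, about 0.11 kg. z is up along its axis. May be absent.
- dryer: The dish dryer, fixed on the counter, 220 (its x) by 290 (its y), origin on the counter below its middle. From y = -145 to +65 it is a white tray, floor 15 above the counter with a rim 32 above the counter on the three outer sides; from y = +65 to +145 stands the grey fan box, 110 tall, with the toggle in the middle of its top.
- slot (a point): Bottom centre of the plate slot, on the tray floor (15 above the counter), dryer axes. The slot runs along y between two rows of three upright 6 thick tines, 70 tall, at x = -14 and +14 and y = -40, 0, +40 (22 clear between rows). The board stands in it on its lower edge, strap up, plate across x.
- tray (a point): Centre of the tumbler space on the tray floor (15 above the counter), dryer axes: the free floor reaches from x = -59 to +90 (the slot's first row is at x = +96) and y = -99 to +105. Two tumblers fit side by side at y = -50 and +50.
- pivot (a point): Pivot of the fan toggle, 5 above the top of the fan box, dryer axes. The bat swings in the dryer's x-z plane.
- bat_tip (a point): Tip of the toggle bat, 53 from the pivot; the bat is 12 thick, its red end 18 thick and 20 long.
- fan_switch (a joint): Angle of the toggle bat from upright, rad. +0.42: leaning to the dryer's +x (away from the robot, to the green mark), fan ON, as at the start; -0.42: leaning to -x, fan OFF. A spring drives it away from the middle to the nearer end; about 3 N at the tip moves it.
Mind the look-alikes: they are no part of the job. Of the things like the part that bears green_strap, leave any that is pink; of the rest the smaller one is meant. Of the things like the part that bears cup_orange_mid, leave any that is green; of the rest the smaller one is meant.

How it is judged:
By the outcome, as a careful person would: the job done as asked, in the order asked, and still so for the second after the job is handed in, with the robot touching nothing.
Of red, green, blue only 2 to 3 are there at a start; the rules pass over those that are not, and their reading is None.
Of cup_yellow, cup_orange only 1 to 2 are there at a start; the rules pass over those that are not, and their reading is None.
At some moment in a run one of cup_yellow, cup_orange may be knocked a few centimetres aside while the robot is not near it.
It also fails if it takes over 210 s, if anything falls off the work surface, if the arm or the gripper's body presses on something with over 40 N, if the wrist force passes 120 N, or if a joint passes its speed limit or range.

## Working session

There is one attempt and no reset: what is moved stays moved. The work goes in short steps, Python scripts to look and compute and a tool call to move; the robot and the scene stay as the last step left them, time stands still between calls to the robot, and variables do not carry over. Pictures are saved under pics/ and viewed, about 12 in all and at most 16, crops included, and the job is handed in when it is done.

Besides the shell and the picture viewer there is one more tool, called after ">>>" in YAML: its name, and indented under it one key for each argument. jog_arm: Moves the arm, as the interface text tells. Its arguments: {"type":"object","properties":{"delta_pos":{"type":"array"},"twist":{"type":"array"},"claw":{"type":"array"}},"required":["delta_pos","twist","claw"]}

```bash
mkdir -p pics; ls; cat > h.py <<'E'
import numpy as np, cv2, pickle
from station import monitor, eyes, workorder
np.set_printoptions(precision=1, suppress=True)
def shot(name, tag):
    c=eyes.camera(name); pickle.dump(c,open(f'pics/{tag}.pkl','wb')); cv2.imwrite(f'pics/{tag}.png',c['image']); return c
def load(tag): return pickle.load(open(f'pics/{tag}.pkl','rb'))
def ray(c,u,v,fish=False):
    K=np.array(c['intrinsics']); T=np.array(c['world_to_cam'])
    a=(u-K[0,2])/K[0,0]; b=(v-K[1,2])/K[1,1]
    if fish:
        r=np.hypot(a,b); s=np.sin(r)/r if r>1e-9 else 1; d=np.array([a*s,-b*s,-np.cos(r)])
    else: d=np.array([a,-b,-1.])
    R=T[:3,:3]; o=-R.T@T[:3,3]; d=R.T@d; return o,d/np.linalg.norm(d)
def onz(c,u,v,z,fish=False):
    o,d=ray(c,u,v,fish); return o+d*(z-o[2])/d[2]
def two(c1,p1,c2,p2,f1=False,f2=False):
    o1,d1=ray(c1,*p1,f1); o2,d2=ray(c2,*p2,f2)
    t=np.linalg.lstsq(np.c_[d1,-d2],o2-o1,rcond=None)[0]
    a=o1+t[0]*d1;b=o2+t[1]*d2; return (a+b)/2,np.linalg.norm(a-b)
def proj(c,P,fish=False):
    K=np.array(c['intrinsics']); T=np.array(c['world_to_cam'])
    p=T[:3,:3]@np.array(P,float)+T[:3,3]; x,y,z=p[0],-p[1],-p[2]
    if fish:
        r=np.hypot(x,y); th=np.arctan2(r,z); a,b=x/r*th,y/r*th
    else: a,b=x/z,y/z
    return np.array([K[0,0]*a+K[0,2],K[1,1]*b+K[1,2]])
E
python3 - <<'E'
from h import *
for n in ('scene','top','wrist'):
    c=shot(n,n+'0'); T=np.array(c['world_to_cam']); print(n,-T[:3,:3].T@T[:3,3], np.array(c['intrinsics']).tolist()); print(T[:3,:3].round(2).tolist())
a=cv2.imread('pics/scene0.png');b=cv2.imread('pics/top0.png')
cv2.imwrite('pics/a.png',np.vstack([a,b])[:, :] if 0 else a)
print(monitor.state())
E
```

```text
pics
scene [1042.8  612.3  659.2] [[369.82960284471744, 0.0, 318.4528795738191], [0.0, 369.82960284471744, 199.03914441322897], [0.0, 0.0, 1.0]]
[[-0.74, 0.67, 0.01], [-0.36, -0.41, 0.84], [0.57, 0.62, 0.54]]
top [ 480.1   -6.3 1175.4] [[371.6622596163219, 0.0, 323.20726483956724], [0.0, 371.6622596163219, 201.0369411021246], [0.0, 0.0, 1.0]]
[[0.01, -1.0, -0.02], [1.0, 0.01, 0.03], [-0.03, -0.02, 1.0]]
wrist [ 66.2 599.8 384.3] [[309.70691628693146, 0.0, 322.2238125206406], [0.0, 309.70691628693146, 194.77820676975895], [0.0, 0.0, 1.0]]
[[0.23, 0.97, -0.0], [-0.94, 0.22, -0.26], [-0.25, 0.06, 0.97]]
{'time_s': 0.15, 'q': array([71.9,  7.5, 85.3, -0. , 87.3, -4.9]), 'dq': array([ 0.1, -0.1, -0.2, -0. , -0. ,  0. ]), 'tau': array([  0. , -56. , -49.2,   0.1,   0. ,  -0. ]), 'tcp_pos': array([136.5, 583.8, 225.8]), 'ee_rot': array([[ 0.2, -0. , -1. ],
       [ 1. , -0. ,  0.2],
       [-0. , -1. ,  0. ]]), 'force': array([ 0.8,  0. , -0.1]), 'wrist_torque': array([0.1, 0.1, 0. ]), 'grip_width': 1.0017879409502397}
```

View pics/scene0.png

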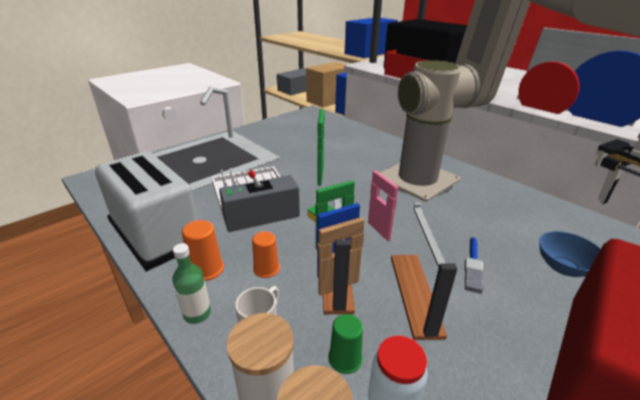

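View pics/top0.png

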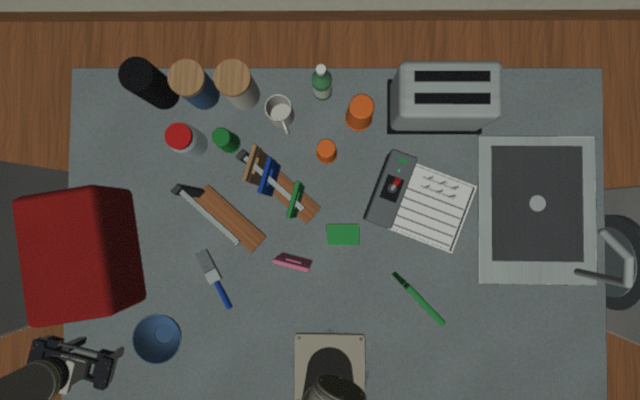

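The scene has a wood, a blue and a green board on hook_full, with its open end toward the robot. There are two orange tumblers at top (326,151) small and (360,112) large, plus a green one at (225,139). A pink board stands at (292,262) and a green flat thing lies at (343,234). I'll take close crops and first measurements.

```bash
python3 - <<'E'
from h import *
s=load('scene0');t=load('top0')
a=cv2.resize(s['image'][155:325,190:460],None,fx=2.9,fy=2.9,interpolation=cv2.INTER_CUBIC)
b=cv2.resize(t['image'][120:290,160:480],None,fx=2.48,fy=2.48,interpolation=cv2.INTER_CUBIC)
cv2.imwrite('pics/c1.png',a);cv2.imwrite('pics/c2.png',b)
for n,c in(('scene',s),('top',t)):
    hsv=cv2.cvtColor(c['image'],cv2.COLOR_BGR2HSV)
    for col,lo,hi in(('orange',(5,170,100),(14,255,255)),('yellow',(20,120,90),(34,255,255)),('green',(50,130,50),(80,255,255)),('blue',(105,140,60),(125,255,255)),('red',(0,170,80),(3,255,255)),('pink',(160,80,80),(176,255,255))):
        m=cv2.inRange(hsv,lo,hi); k,_,st,ce=cv2.connectedComponentsWithStats(m)
        print(n,col,[(st[i].tolist(),ce[i].round(1).tolist()) for i in range(1,k) if st[i][4]>25])
E
```

```text
scene orange [([183, 221, 40, 59, 1511], [203.2, 247.7]), ([253, 232, 26, 45, 954], [264.9, 254.6])]
scene yellow [([308, 212, 8, 8, 33], [311.3, 215.7])]
scene green [([318, 110, 6, 75, 311], [320.3, 146.2]), ([309, 181, 45, 34, 740], [332.8, 196.4]), ([330, 314, 32, 59, 1576], [346.2, 343.6])]
scene blue [([346, 19, 27, 38, 890], [358.8, 37.1]), ([377, 19, 20, 35, 290], [383.1, 34.4]), ([569, 51, 71, 75, 4146], [609.5, 88.0]), ([336, 73, 11, 41, 321], [340.5, 92.2]), ([317, 204, 42, 38, 574], [337.4, 215.7]), ([470, 238, 7, 21, 117], [473.5, 247.8])]
scene red [([404, 0, 16, 21, 270], [411.0, 9.3]), ([425, 0, 50, 25, 1018], [448.9, 10.6]), ([508, 2, 124, 67, 1955], [543.4, 31.8]), ([385, 50, 37, 27, 590], [398.4, 63.3]), ([519, 62, 59, 51, 2262], [549.0, 86.8]), ([591, 240, 49, 152, 5797], [618.8, 316.0]), ([378, 336, 48, 47, 1759], [401.5, 359.1])]
scene pink [([573, 71, 7, 31, 36], [577.0, 85.6]), ([369, 171, 30, 69, 1297], [382.3, 204.8])]
top orange [([346, 95, 28, 35, 726], [359.2, 111.9]), ([317, 140, 19, 23, 341], [325.4, 150.8])]
top yellow []
top green [([212, 128, 27, 25, 356], [223.4, 139.8]), ([398, 158, 9, 6, 27], [401.9, 160.4]), ([287, 182, 14, 35, 185], [293.7, 198.7]), ([327, 225, 32, 20, 616], [342.0, 234.4]), ([406, 286, 39, 40, 244], [425.2, 305.2])]
top blue [([258, 157, 16, 36, 202], [265.3, 174.1]), ([214, 282, 17, 27, 151], [222.6, 294.9])]
top red [([165, 123, 26, 26, 529], [177.9, 135.5]), ([393, 178, 8, 8, 39], [396.4, 181.2]), ([13, 188, 99, 139, 10531], [60.7, 257.7])]
top pink [([273, 258, 36, 14, 207], [291.2, 263.8])]
```

View pics/c1.png

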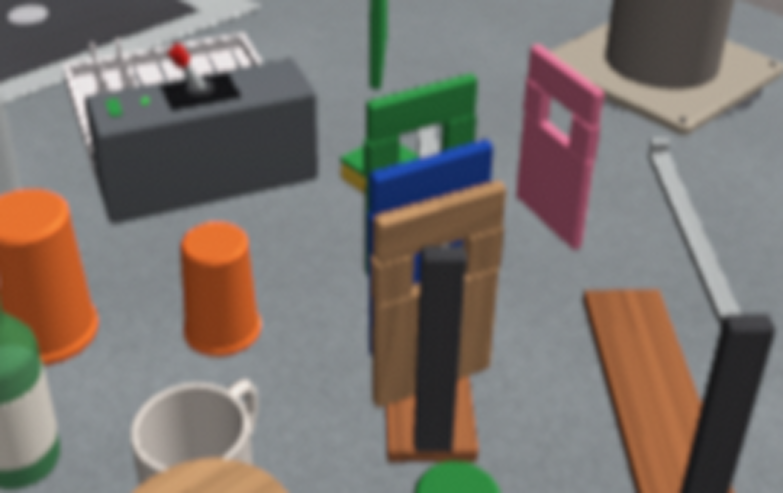

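View pics/c2.png

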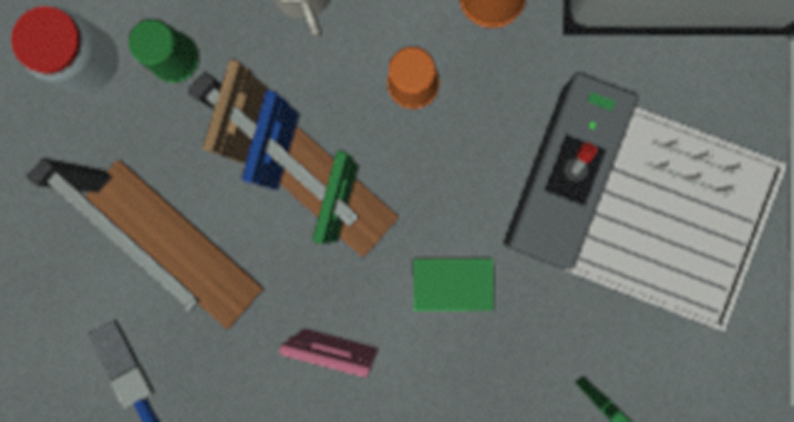

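The two crops show wood, blue and green boards on hook_full from the post outward; red and yellow are absent. The pink board and the large orange and green tumblers are decoys, and the green flat item at (343,234) is a sponge. The toggle leans to the green mark. Next I'll measure the dryer and boards.

```bash
python3 - <<'E'
from h import *
s=load('scene0');t=load('top0')
im=t['image']; hsv=cv2.cvtColor(im,cv2.COLOR_BGR2HSV)
m=cv2.inRange(hsv,(0,0,150),(180,40,255)); m[:, :385]=0; m[:,485:]=0; m[:155]=0; m[260:]=0
m=cv2.morphologyEx(m,cv2.MORPH_CLOSE,np.ones((7,7)))
cs,_=cv2.findContours(m,0,2); c=max(cs,key=cv2.contourArea); r=cv2.minAreaRect(c); bp=cv2.boxPoints(r); print(r)
W=np.array([onz(t,*p,32) for p in bp]); print('tray',W, np.linalg.norm(np.roll(W,-1,0)-W,axis=1))
# dark fan box
m=cv2.inRange(hsv,(0,0,0),(180,255,105)); m[:, :360]=0; m[:,420:]=0; m[:148]=0; m[235:]=0
cs,_=cv2.findContours(m,0,2); c=max(cs,key=cv2.contourArea); r=cv2.minAreaRect(c); bp=cv2.boxPoints(r); print(r)
W=np.array([onz(t,*p,110) for p in bp]); print('fan',W, np.linalg.norm(np.roll(W,-1,0)-W,axis=1))
def cen(c,lo,hi,box):
    h=cv2.cvtColor(c['image'],cv2.COLOR_BGR2HSV); mm=cv2.inRange(h,lo,hi); x0,y0,x1,y1=box
    q=np.argwhere(mm[y0:y1,x0:x1]); return q.mean(0)[::-1]+[x0,y0],len(q)
p1,n1=cen(t,(0,120,60),(6,255,255),(388,170,405,195)); p2,n2=cen(s,(0,120,60),(6,255,255),(240,160,265,182)); p2b,_=cen(s,(172,120,60),(180,255,255),(240,160,265,182))
print('tip',p1,p2,p2b,two(t,p1,s,p2))
print('mark',onz(t,401.9,160.4,110))
# cup
print('cup top',onz(t,325.4,149,100))
for col,lo,hi,bt in (('green',(50,100,40),(85,255,255),(280,175,310,222)),('blue',(105,100,40),(125,255,255),(250,150,285,200)),('wood',(8,60,60),(20,255,255),(240,140,272,187))):
    x0,y0,x1,y1=bt; mm=cv2.inRange(hsv,lo,hi)[y0:y1,x0:x1]; pts=np.argwhere(mm)[:,::-1]+[x0,y0]
    r=cv2.minAreaRect(pts.astype(np.float32)); print(col,r,[onz(t,*p,221)[:2] for p in cv2.boxPoints(r)])
big=cv2.resize(im[135:225,225:325],None,fx=8,fy=6.6,interpolation=cv2.INTER_CUBIC) if 0 else cv2.resize(im[135:210+15,230:320],None,fx=6.6,fy=6.6,interpolation=cv2.INTER_CUBIC)
cv2.imwrite('pics/c3.png',big)
E
```

```text
((433.8431701660156, 208.0530548095703), (65.5502700805664, 71.52865600585938), 21.124719619750977)
tray [[ 432.2 -184.    32. ]
 [ 637.5 -262.    32. ]
 [ 566.4 -447.6   32. ]
 [ 362.6 -369.3   32. ]] [219.6 198.8 218.3 198. ]
((384.65216064453125, 190.7024383544922), (38.67997741699219, 92.00970458984375), 22.10944938659668)
fan [[ 444.3  -55.3  110. ]
 [ 689.9 -152.7  110. ]
 [ 648.5 -255.1  110. ]
 [ 404.1 -157.5  110. ]] [264.2 110.4 263.2 109.8]
tip [396.4 181.2] [251.4 173.5] [nan nan] (array([ 570.1, -181.1,  155.1]), np.float64(0.7092856842735824))
mark [ 633.7 -203.9  110. ]
cup top [667.   15.7 100. ]
green ((294.9433898925781, 199.69808959960938), (9.0657958984375, 37.63679122924805), 15.945395469665527) [array([470.7, 114.4]), array([564.2,  88.9]), array([558. ,  66.4]), array([464.5,  91.9])]
blue ((268.8867492675781, 175.896240234375), (14.834939956665039, 37.77415466308594), 15.945395469665527) [array([533.2, 190. ]), array([627.7, 164.5]), array([617.3, 127.3]), array([523. , 152.9])]
wood ((253.97171020507812, 163.8490447998047), (15.796464920043945, 38.18623733520508), 15.945394515991211) [array([563.9, 230.7]), array([659.7, 204.9]), array([648.6, 165.2]), array([553., 191.])]<stdin>:14: RuntimeWarning: Mean of empty slice.
  ret = um.true_divide(
```

View pics/c3.png

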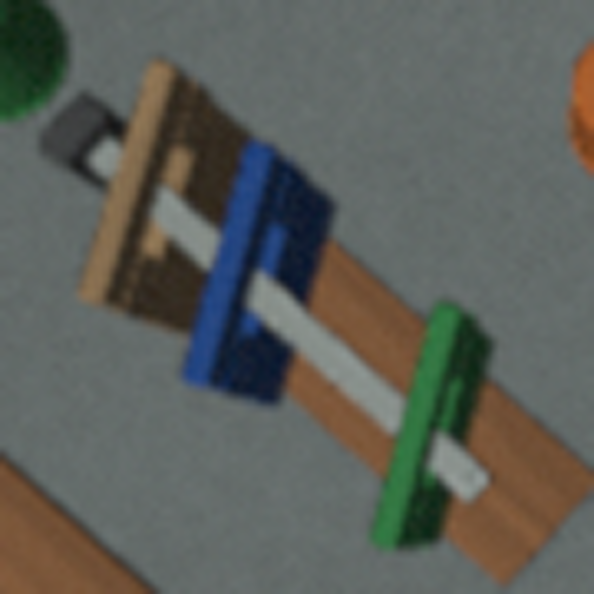

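Top edges in the crop: wood (162,65)-(92,298), blue (262,145)-(197,382), green (447,308)-(385,545). The bar runs (105,158)-(475,485), so the boards hang about 25° skew to it. The dryer is at (516,-273), yaw -21°, and the measured toggle tip agrees with this to within 1 mm. I'll go to the toggle first.

>>> jog_arm:
  delta_pos:
    - [0,0,0.05]
    - [0,0,0.1]
    - [0,0,0.12]
    - [0.16,-0.272,0.12]
    - [0.16,-0.272,0.12]
    - [0.16,-0.272,0.12]
    - [0.16,-0.272,0.12]
    - [0.16,-0.272,0.12]
    - [0.16,-0.272,0.12]
    - [0.16,-0.272,0.12]
  twist:
    - [0,0,0]
    - [0,0,-0.13]
    - [0,0,-0.137]
    - [0,0,-0.137]
    - [0,0,-0.137]
    - [0,0,-0.137]
    - [0,0,-0.137]
    - [0,0,-0.137]
    - [0,0,-0.137]
    - [0,0,-0.137]
  claw: [0,0,0,0,0,0,0,0,0,0]

```text
time_s: 1.15
tcp_pos: [298.2, 308.9, 346.6]
ee_rot: [[0.362, 0.001, -0.932], [0.932, -0.001, 0.362], [-0.0, -1.0, -0.001]]
force: [0.5, 0.3, 1.4]
grip_width: 0.19
```

>>> jog_arm:
  delta_pos:
    - [0.234,-0.39,0]
    - [0.234,-0.39,0]
    - [0.234,-0.39,0]
    - [0.234,-0.39,0]
    - [0.234,-0.39,0]
    - [0.234,-0.39,0]
    - [0.234,-0.39,0]
    - [0.234,-0.39,0]
    - [0.234,-0.39,0]
    - [0.234,-0.39,0]
  twist:
    - [0,0,0]
    - [0,0,0]
    - [0,0,0]
    - [0,0,0]
    - [0,0,0]
    - [0,0,0]
    - [0,0,0]
    - [0,0,0]
    - [0,0,0]
    - [0,0,0]
  claw: [0,0,0,0,0,0,0,0,0,0]

```text
time_s: 2.15
tcp_pos: [531.7, -82.4, 344.5]
ee_rot: [[0.363, -0.003, -0.932], [0.932, -0.001, 0.363], [-0.002, -1.0, 0.002]]
force: [-0.1, 0.6, -0.4]
grip_width: 0.004
```

>>> jog_arm:
  delta_pos:
    - [0.0735,-0.113,0]
    - [0.0735,-0.113,0]
    - [0.0735,-0.113,0]
    - [0.0735,-0.113,0]
    - [0.0735,-0.113,-0.04]
    - [0.0735,-0.113,-0.08]
    - [0.0735,-0.113,-0.12]
    - [0.0735,-0.113,-0.16]
    - [0.0735,-0.113,-0.197]
    - [0.0735,-0.113,-0.197]
  twist:
    - [0,0,0]
    - [0,0,0]
    - [0,0,0]
    - [0,0,0]
    - [0,0,0]
    - [0,0,0]
    - [0,0,0]
    - [0,0,0]
    - [0,0,0]
    - [0,0,0]
  claw: [0,0,0,0,0,0,0,0,0,0]

```text
time_s: 3.15
tcp_pos: [599.9, -188.0, 142.9]
ee_rot: [[0.358, -0.01, -0.934], [0.934, 0.005, 0.358], [0.001, -1.0, 0.011]]
force: [0.0, -0.6, -0.9]
grip_width: 0.003
```

>>> jog_arm:
  delta_pos:
    - [-0.006,0.002,0]
    - [-0.012,0.005,0]
    - [-0.018,0.007,0]
    - [-0.024,0.009,0]
    - [-0.03,0.012,0]
    - [-0.037,0.014,0]
    - [-0.044,0.017,0]
    - [-0.049,0.019,0]
    - [-0.049,0.019,0]
    - [-0.049,0.019,0]
  twist:
    - [0,0,0]
    - [0,0,0]
    - [0,0,0]
    - [0,0,0]
    - [0,0,0]
    - [0,0,0]
    - [0,0,0]
    - [0,0,0]
    - [0,0,0]
    - [0,0,0]
  claw: [0,0,0,0,0,0,0,0,0,0]

```text
time_s: 4.15
tcp_pos: [557.4, -172.8, 150.6]
ee_rot: [[0.359, 0.006, -0.933], [0.933, -0.003, 0.359], [-0.0, -1.0, -0.007]]
force: [13.2, -5.3, -4.3]
grip_width: 0.006
```

>>> jog_arm:
  delta_pos:
    - [0.01,-0.004,0]
    - [0.02,-0.008,0]
    - [0.02,-0.008,0.03]
    - [0.02,-0.008,0.06]
    - [0.02,-0.008,0.1]
    - [0.02,-0.008,0.14]
    - [0.02,-0.008,0.18]
    - [0.02,-0.008,0.2]
    - [0.02,-0.008,0.2]
    - [0.02,-0.008,0.2]
  twist:
    - [0,0,0]
    - [0,0,0]
    - [0,0,0]
    - [0,0,0]
    - [0,0,0]
    - [0,0,0]
    - [0,0,0]
    - [0,0,0]
    - [0,0,0]
    - [0,0,0]
  claw: [0,0,0,0,0,0,0.3,0.3,0.3,0.3]

```text
time_s: 5.15
tcp_pos: [574.8, -179.6, 348.8]
ee_rot: [[0.359, -0.001, -0.933], [0.933, 0.0, 0.359], [0.0, -1.0, 0.001]]
force: [0.0, 0.4, -0.7]
grip_width: 0.277
```

```bash
python3 - <<'E'
from h import *
s=shot('scene','s1'); w=shot('wrist','w1')
h=cv2.cvtColor(s['image'],cv2.COLOR_BGR2HSV); mm=cv2.inRange(h,(0,120,60),(6,255,255))
q=np.argwhere(mm[155:195,225:285])+[155,225]; p=q.mean(0)[::-1]; print(p,len(q))
ex=np.array([.9335,-.358,0]);ey=np.array([.358,.934,0]);O=np.array([516.4,-273,0])
o,d=ray(s,*p); k=(105-ey@(o-O))/(ey@d); P=o+k*d; print('tip dryer',ex@(P-O),P[2])
t=load('top0')
f=lambda u,v,z: onz(t,230+(u+.0)/6.6-.42,135+v/6.6-.42,z)[:2]
ang=lambda v: np.degrees(np.arctan2(v[1],v[0]))
a,b=f(105,158,185),f(482,488,187); bd=(b-a)/np.linalg.norm(b-a); print('bar',a,b,ang(b-a),np.linalg.norm(b-a))
for n,p,q in(('wood',(162,65),(92,298)),('blue',(262,145),(197,382)),('green',(447,308),(385,545))):
    A,B=f(*p,221),f(*q,221); C=(A+B)/2; print(n,C,ang(A-B),np.linalg.norm(A-B),'along bar from a',bd@(C-a), 'off',np.cross(bd,C-a))
g=lambda u,v,z: onz(t,160+u/2.48-.3,120+v/2.48-.3,z)[:2]
a,b=g(47,180,189),g(193,305,187); print('spare bar',a,b,ang(b-a),np.linalg.norm(b-a))
print('spare foot end',g(262,289,15),g(227,327,15),'full foot end',g(397,215,15),g(362,253,15))
print('full post top',onz(t,230+80/6.6,135+130/6.6,195))
cv2.imwrite('pics/w1b.png',w['image'])
E
```

```text
[263.2 171.6] 32
tip dryer -16.18950961864045 154.75160108951735
bar [625.2 228.8] [492.2  73.1] -130.5145693541551 204.8250926227511
wood [610.8 211.4] -15.834508033851906 95.6710733650491 along bar from a 22.607742629596046 off 0.33665634835357316
blue [578.8 170.5] -14.513271575546769 96.39744265148602 along bar from a 74.49355176059485 off 2.595327585937717
green [515.6  96.4] -13.967829603998672 95.59467324023247 along bar from a 171.88741297319564 off 2.62319299084173
spare bar [532.5 406.7] [399.4 245.9] -129.61337797969796 208.76090874753692
spare foot end [406.5 202.6] [358.2 246.2] full foot end [501.4  33.3] [453.2  76.9]
full post top [633.9 235.6 195. ]<stdin>:12: DeprecationWarning: Arrays of 2-dimensional vectors are deprecated. Use arrays of 3-dimensional vectors instead. (deprecated in NumPy 2.0)
```

View pics/w1b.png

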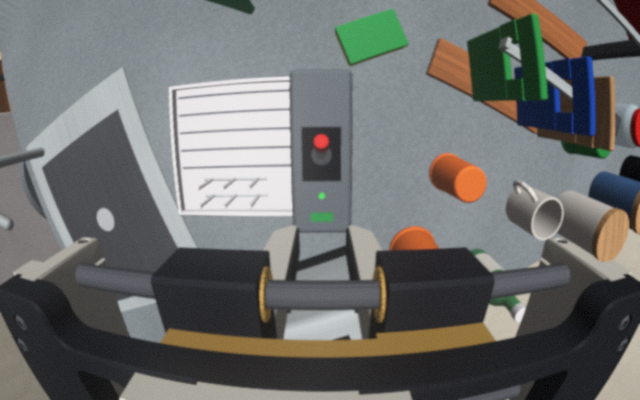

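The toggle measures OFF (tip at dryer x -16). The wrist view shows the bat now on the robot's side, with the boards at upper right. I'll move above the green board.

>>> jog_arm:
  delta_pos:
    - [-0.059,0.276,0]
    - [-0.059,0.276,0]
    - [-0.059,0.276,0]
    - [-0.059,0.276,0]
    - [-0.059,0.276,0]
    - [-0.059,0.276,0]
    - [-0.059,0.276,0]
    - [-0.059,0.276,-0.04]
    - [-0.059,0.276,-0.065]
    - [-0.059,0.276,-0.065]
  twist:
    - [0,0,0.114]
    - [0,0,0.114]
    - [0,0,0.114]
    - [0,0,0.114]
    - [0,0,0.114]
    - [0,0,0.114]
    - [0,0,0.114]
    - [0,0,0.114]
    - [0,0,0.114]
    - [0,0,0.114]
  claw: [0.4,0.4,0.4,0.4,0.4,0.4,0.4,0.4,0.4,0.4]

```text
time_s: 6.25
tcp_pos: [513.4, 95.4, 278.5]
ee_rot: [[0.25, -0.01, -0.968], [0.968, -0.001, 0.25], [-0.004, -1.0, 0.009]]
force: [-0.6, -0.1, -0.7]
grip_width: 0.397
```

```bash
python3 - <<'E'
from h import *
w=shot('wrist','w2'); st=monitor.state(); print(st['tcp_pos'],st['ee_rot'][:,0])
p=proj(w,st['tcp_pos'],True); print('tcp px',p)
for z in (221,): print('pred strap ctr',proj(w,[515.6,96.4,z],True), [proj(w,[515.6+s*50*np.cos(np.radians(-14.5)),96.4+s*50*np.sin(np.radians(-14.5)),z],True) for s in(-1,1)])
cv2.imwrite('pics/w2b.png',cv2.resize(w['image'][100:340,180:500],None,fx=2.4,fy=2.4))
E
```

```text
[514.5  95.5 281.5] [ 0.3  1.  -0. ]
tcp px [323.8 249.2]
pred strap ctr [325.3 216. ] [array([325.5, 148.1]), array([325. , 275.4])]
```

View pics/w2b.png

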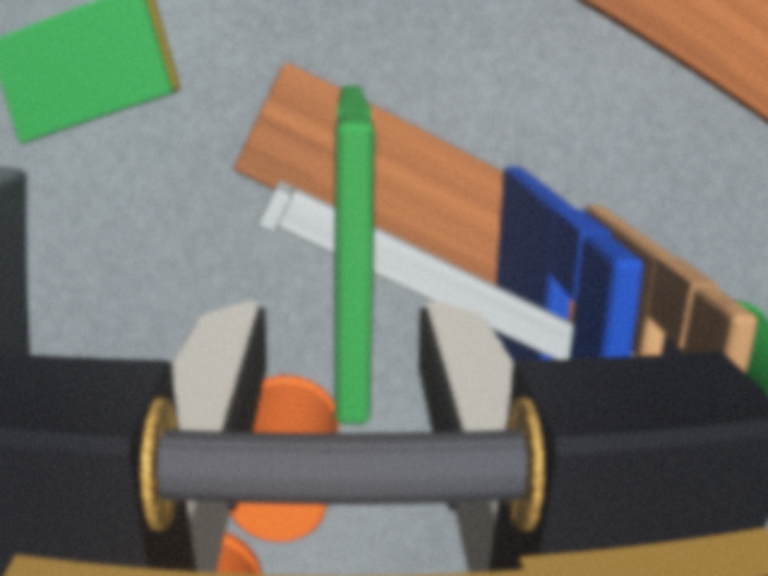

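The green board's top edge (cols 320-335, rows 150-275) runs parallel to the fingers and within 2 mm of the prediction. The open end's tip is at (297,185). I'll descend.

>>> jog_arm:
  delta_pos:
    - [0.0015,0.0024,-0.015]
    - [0.0015,0.0024,-0.03]
    - [0.0015,0.0024,-0.045]
    - [0.0015,0.0024,-0.06]
    - [0.0015,0.0024,-0.068]
    - [0.0015,0.0024,-0.075]
    - [0.0015,0.0024,-0.075]
    - [0.0015,0.0024,-0.075]
  twist:
    - [0,0,0]
    - [0,0,0]
    - [0,0,0]
    - [0,0,0]
    - [0,0,0]
    - [0,0,0]
    - [0,0,0]
    - [0,0,0]
  claw: [0.4,0.4,0.4,0.4,0.4,0.4,0.4,0.4]

```text
time_s: 7.1
tcp_pos: [517.8, 98.7, 210.0]
ee_rot: [[0.25, 0.001, -0.968], [0.968, 0.0, 0.25], [0.0, -1.0, -0.0]]
force: [-0.1, 0.3, -0.6]
grip_width: 0.397
```

>>> jog_arm:
  delta_pos:
    - [0,0,0]
    - [0,0,0]
    - [0,0,0]
    - [0,0,0]
    - [0,0,0]
    - [0,0,0]
    - [0,0,0]
    - [0,0,0]
  twist:
    - [0,0,0]
    - [0,0,0]
    - [0,0,0]
    - [0,0,0]
    - [0,0,0]
    - [0,0,0]
    - [0,0,0]
    - [0,0,0]
  claw: [0.3,0.2,0.05,0.05,0.05,0.05,0.05,0.05]

```text
time_s: 7.9
tcp_pos: [517.8, 98.6, 209.9]
ee_rot: [[0.25, 0.001, -0.968], [0.968, -0.0, 0.25], [0.0, -1.0, -0.001]]
force: [-0.5, -1.7, 3.1]
grip_width: 0.127
```

>>> jog_arm:
  delta_pos:
    - [0,0,0]
    - [0,0,0]
    - [0,0,-0.003]
    - [0,0,-0.006]
    - [0,0,-0.006]
    - [0,0,-0.006]
    - [0,0,-0.006]
    - [0,0,-0.006]
    - [0,0,-0.006]
    - [0,0,-0.006]
  twist:
    - [0,0,0]
    - [0,0,0]
    - [0,0,0]
    - [0,0,0]
    - [0,0,0]
    - [0,0,0]
    - [0,0,0]
    - [0,0,0]
    - [0,0,0]
    - [0,0,0]
  claw: [0.2,0.25,0.25,0.25,0.25,0.05,0.05,0.05,0.05,0.05]

```text
time_s: 8.9
tcp_pos: [517.7, 98.6, 203.7]
ee_rot: [[0.25, 0.0, -0.968], [0.968, -0.0, 0.25], [0.0, -1.0, -0.0]]
force: [0.4, 0.4, -0.9]
grip_width: 0.126
```

>>> jog_arm:
  delta_pos:
    - [0,0,0.003]
    - [0,0,0.007]
    - [0,0,0.011]
    - [0,0,0.015]
    - [0,0,0.019]
    - [0,0,0.019]
    - [0,0,0.019]
  twist:
    - [0,0,0]
    - [0,0,0]
    - [0,0,0]
    - [0,0,0]
    - [0,0,0]
    - [0,0,0]
    - [0,0,0]
  claw: [0.05,0.05,0.05,0.05,0.05,0.05,0.05]

```text
time_s: 9.6
tcp_pos: [517.7, 98.6, 222.8]
ee_rot: [[0.25, 0.0, -0.968], [0.968, 0.0, 0.25], [0.0, -1.0, -0.0]]
force: [-0.2, -0.2, -1.2]
grip_width: 0.123
```

>>> jog_arm:
  delta_pos:
    - [-0.006,-0.007,0]
    - [-0.013,-0.015,0]
    - [-0.019,-0.023,0]
    - [-0.026,-0.031,0]
    - [-0.034,-0.04,0]
    - [-0.041,-0.049,0]
    - [-0.05,-0.059,0]
    - [-0.058,-0.069,0]
    - [-0.058,-0.069,0]
  twist:
    - [0,0,0]
    - [0,0,0]
    - [0,0,0]
    - [0,0,0]
    - [0,0,0]
    - [0,0,0]
    - [0,0,0]
    - [0,0,0]
    - [0,0,0]
  claw: [0.05,0.05,0.05,0.05,0.05,0.05,0.05,0.05,0.05]

```text
time_s: 10.5
tcp_pos: [458.9, 28.4, 222.8]
ee_rot: [[0.251, 0.0, -0.968], [0.968, -0.0, 0.251], [-0.0, -1.0, -0.0]]
force: [0.4, -0.2, -1.4]
grip_width: 0.125
```

>>> jog_arm:
  delta_pos:
    - [-0.01,0.017,0]
    - [-0.022,0.038,0]
    - [-0.035,0.06,0]
    - [-0.048,0.082,0]
    - [-0.061,0.105,0]
    - [-0.074,0.127,0]
    - [-0.086,0.148,0]
    - [-0.095,0.163,0]
    - [-0.099,0.17,0]
    - [-0.099,0.17,0]
  twist:
    - [0,0,-0.04]
    - [0,0,-0.09]
    - [0,0,-0.14]
    - [0,0,-0.2]
    - [0,0,-0.26]
    - [0,0,-0.32]
    - [0,0,-0.37]
    - [0,0,-0.41]
    - [0,0,-0.438]
    - [0,0,-0.438]
  claw: [0.05,0.05,0.05,0.05,0.05,0.05,0.05,0.05,0.05,0.05]

```text
time_s: 11.5
tcp_pos: [360.2, 200.6, 222.7]
ee_rot: [[0.636, 0.0, -0.772], [0.772, 0.001, 0.636], [0.0, -1.0, 0.0]]
force: [1.3, 0.1, -1.0]
grip_width: 0.128
```

```bash
python3 - <<'E'
from h import *
w=shot('wrist','w3'); st=monitor.state(); print(st['tcp_pos'],st['ee_rot'],st['force'],st['grip_width'])
t=shot('top','t3')
a=cv2.resize(w['image'][60:300,160:560],None,fx=1.95,fy=1.95); b=cv2.resize(t['image'][120:300,150:350],None,fx=1,fy=1)
cv2.imwrite('pics/w3b.png',a)
for z in(185,): print(proj(w,[399.4,245.9,195],True),proj(w,[532.5,406.7,185],True))
E
```

```text
[360.6 200.  222.7] [[ 0.6  0.  -0.8]
 [ 0.8  0.   0.6]
 [ 0.  -1.  -0. ]] [-0.1 -0.9 -1.5] 0.12438245814612277
[412.9 228.2] [603.8 215.8]
```

View pics/w3b.png

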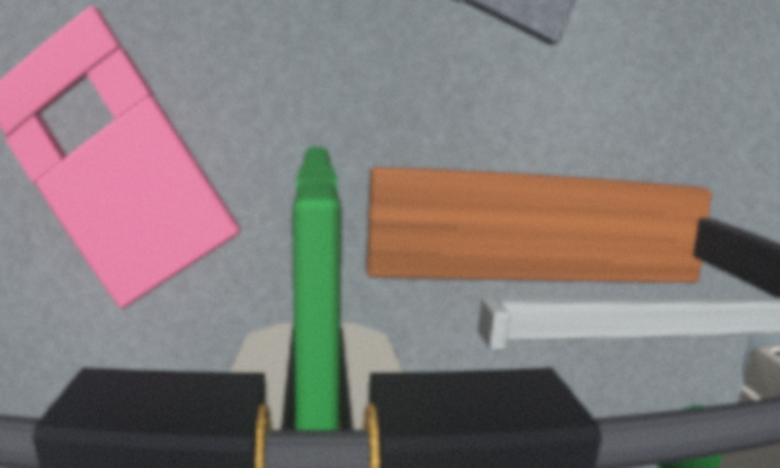

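The wrist view shows green held square to the spare bar, with the bar tip at (411,227) against a predicted (413,228). The pink board seems to be standing to the left. I'll slide green onto the bar and check pink by numbers.

>>> jog_arm:
  delta_pos:
    - [0.008,0.01,0]
    - [0.018,0.022,0]
    - [0.03,0.036,0]
    - [0.044,0.053,0]
    - [0.058,0.07,0]
    - [0.072,0.087,0]
    - [0.087,0.104,0]
    - [0.101,0.121,0]
    - [0.112,0.135,0]
    - [0.12,0.1445,0]
  twist:
    - [0,0,0]
    - [0,0,0]
    - [0,0,0]
    - [0,0,0]
    - [0,0,0]
    - [0,0,0]
    - [0,0,0]
    - [0,0,0]
    - [0,0,0]
    - [0,0,0]
  claw: [0.05,0.05,0.05,0.05,0.05,0.05,0.05,0.05,0.05,0.05]

```text
time_s: 12.6
tcp_pos: [481.9, 344.1, 222.1]
ee_rot: [[0.637, -0.0, -0.771], [0.771, -0.0, 0.637], [-0.0, -1.0, 0.0]]
force: [0.5, 0.7, -2.0]
grip_width: 0.126
```

```bash
python3 - <<'E'
from h import *
for tag in('top0','t3'):
    h=cv2.cvtColor(load(tag)['image'],cv2.COLOR_BGR2HSV)
    m=cv2.inRange(h,(160,80,80),(176,255,255)); print(cv2.boundingRect(m),cv2.countNonZero(m))
st=monitor.state(); print(st['tcp_pos'],st['force'],st['grip_width'])
E
```

```text
(273, 258, 36, 14) 209
(272, 260, 39, 60) 1537
[481.9 344.1 222.1] [ 0.5  0.7 -2. ] 0.1255875735939668
```

```bash
python3 - <<'E'
from h import *
for tag in('scene0','s1'):
    h=cv2.cvtColor(load(tag)['image'],cv2.COLOR_BGR2HSV); m=cv2.inRange(h,(160,80,80),(176,255,255)); m[:,:350]=0; m[:,420:]=0;print(tag,cv2.boundingRect(m),cv2.countNonZero(m))
for tag in('w1','w2'):
    h=cv2.cvtColor(load(tag)['image'],cv2.COLOR_BGR2HSV); m=cv2.inRange(h,(160,80,80),(176,255,255));print(tag,cv2.boundingRect(m),cv2.countNonZero(m))
s=shot('scene','s4');t=load('t3')
a=cv2.resize(t['image'][120:340,150:370],(480,480)); b=cv2.resize(s['image'][150:340,290:480],(480,480)) if 0 else cv2.resize(s['image'][140:340,280:480],(320,320))
cv2.imwrite('pics/c4.png',np.hstack([a,np.vstack([b,np.zeros((160,320,3),np.uint8)])]))
E
```

```text
scene0 (369, 171, 30, 69) 1297
s1 (369, 171, 29, 69) 1296
w1 (321, 150, 1, 1) 1
w2 (121, 0, 222, 269) 4639
```

View pics/c4.png

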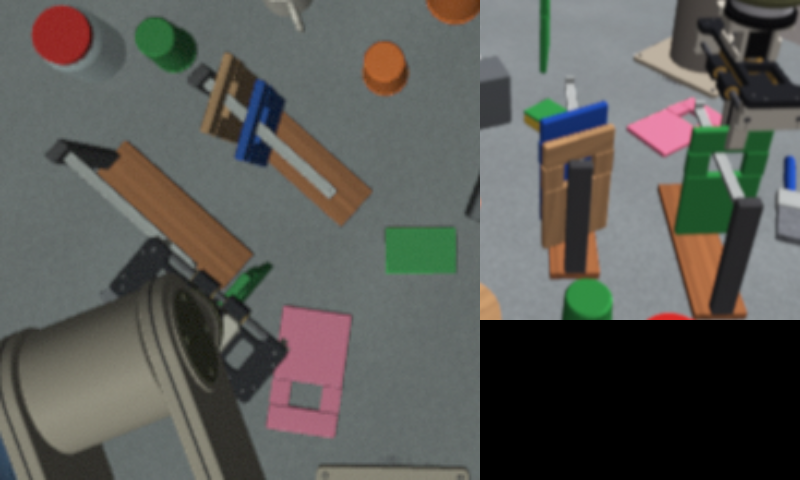

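The pink board now lies flat with its foot edge at top px ~(295,263). I need to know when it fell and whether I touched it.

```bash
python3 - <<'E'
from h import *
def comps(tag,lo=(155,80,60),hi=(178,255,255)):
    h=cv2.cvtColor(load(tag)['image'],cv2.COLOR_BGR2HSV); m=cv2.inRange(h,lo,hi); k,l,st,ce=cv2.connectedComponentsWithStats(m); print(tag,[st[i].tolist() for i in range(1,k) if st[i][4]>60]); return m,l,st
m,l,st=comps('w2'); m,l,st=comps('top0')
t=load('t3');s=load('s4')
m,l,st=comps('t3'); i=1+np.argmax(st[1:,4]); c,_=cv2.findContours((l==i).astype(np.uint8),0,2); r=cv2.minAreaRect(max(c,key=cv2.contourArea)); bp=cv2.boxPoints(r); print('lying', [onz(t,*p,12)[:2] for p in bp])
# standing: top strip in top0 and scene0 corners
t0=load('top0'); s0=load('scene0')
m,l,st=comps('top0'); i=1+np.argmax(st[1:,4]); q=np.argwhere(l==i)[:,::-1].astype(np.float32); bp=cv2.boxPoints(cv2.minAreaRect(q)); print(bp, [onz(t0,*p,177)[:2] for p in bp])
# scene corners of the c1 crop: top-left(533,45) top-right(602,95) bottom-right(580,248) bottom-left(518,195)
for n,(u,v),z in(('TL',(533,45),177),('TR',(602,95),177),('BR',(580,248),0),('BL',(518,195),0)): print(n,onz(s0,190+u/2.9,155+v/2.9,z))
E
```

```text
w2 [[229, 0, 114, 52, 4638]]
top0 [[273, 255, 37, 17, 296]]
t3 [[272, 260, 39, 60, 1537]]
lying [array([160.5, 179.8]), array([334.2, 157.2]), array([321.7,  59.4]), array([148.4,  82.3])]
top0 [[273, 255, 37, 17, 296]]
[[272.4 262.6]
 [275.1 251.8]
 [310.1 260.5]
 [307.4 271.4]] [array([346.5, 153.5]), array([375.5, 146.6]), array([353.3,  52.1]), array([324.4,  59.1])]
TL [332.6  59.4 177. ]
TR [356.9 158.7 177. ]
BR [350.5 154.5   0. ]
BL [330.4  57.8   0. ]
```

I knocked the pink look-alike over. It stood at (331,59)-(353,157), and the edge of the carried green board clipped it. I'll stand it back up once the job allows. For now I'll hang green and go on to blue.

>>> jog_arm:
  delta_pos:
    - [0,0,-0.005]
    - [0,0,-0.01]
    - [0,0,-0.014]
    - [0,0,-0.017]
    - [0,0,-0.019]
    - [0,0,-0.019]
    - [0,0,-0.019]
  twist:
    - [0,0,0]
    - [0,0,0]
    - [0,0,0]
    - [0,0,0]
    - [0,0,0]
    - [0,0,0]
    - [0,0,0]
  claw: [0.05,0.05,0.05,0.05,0.05,0.05,0.05]

```text
time_s: 13.35
tcp_pos: [480.7, 344.1, 203.8]
ee_rot: [[0.637, 0.0, -0.771], [0.771, 0.0, 0.637], [0.0, -1.0, -0.0]]
force: [-1.0, -0.8, -0.4]
grip_width: 0.129
```

>>> jog_arm:
  delta_pos:
    - [0,0,0]
    - [0,0,0]
    - [0,0,0]
    - [0,0,0]
    - [0,0,0.015]
    - [0,0,0.03]
    - [0,0,0.055]
    - [0,0,0.09]
    - [0,0,0.09]
    - [0,0,0.09]
  twist:
    - [0,0,0]
    - [0,0,0]
    - [0,0,0]
    - [0,0,0]
    - [0,0,0]
    - [0,0,0]
    - [0,0,0]
    - [0,0,0]
    - [0,0,0]
    - [0,0,0]
  claw: [0.2,0.35,0.35,0.35,0.35,0.35,0.35,0.35,0.35,0.35]

```text
time_s: 14.35
tcp_pos: [481.6, 344.7, 296.7]
ee_rot: [[0.637, 0.004, -0.771], [0.771, 0.002, 0.637], [0.004, -1.0, -0.002]]
force: [-0.1, 0.4, -0.2]
grip_width: 0.35
```

>>> jog_arm:
  delta_pos:
    - [0.022,-0.038,0]
    - [0.044,-0.077,0]
    - [0.066,-0.116,0]
    - [0.082,-0.145,0]
    - [0.092,-0.162,0]
    - [0.098,-0.172,0]
    - [0.098,-0.172,0]
    - [0.098,-0.172,0]
    - [0.098,-0.172,0]
  twist:
    - [0,0,0.08]
    - [0,0,0.16]
    - [0,0,0.24]
    - [0,0,0.32]
    - [0,0,0.38]
    - [0,0,0.438]
    - [0,0,0.438]
    - [0,0,0.438]
    - [0,0,0.438]
  claw: [0.35,0.35,0.35,0.35,0.35,0.35,0.35,0.35,0.35]

```text
time_s: 15.25
tcp_pos: [578.1, 173.0, 293.4]
ee_rot: [[0.251, -0.001, -0.968], [0.968, 0.0, 0.251], [0.0, -1.0, 0.001]]
force: [-0.7, -0.8, 0.7]
grip_width: 0.349
```

```bash
cat > edge.py <<'E'
from h import *
import sys
def edge(tag,lo,hi,top=221,box=(290,120,360,290)):
    """bright top edge strip between the fingers -> centre & yaw"""
    w=load(tag); x0,y0,x1,y1=box
    m=cv2.inRange(cv2.cvtColor(w['image'],cv2.COLOR_BGR2HSV),lo,hi)[y0:y1,x0:x1]
    k,l,st,ce=cv2.connectedComponentsWithStats(m); i=1+np.argmax(st[1:,4])
    q=np.argwhere(l==i)[:,::-1].astype(np.float32)+[x0,y0]
    r=cv2.minAreaRect(q.astype(np.float32)); bp=cv2.boxPoints(r); W=np.array([onz(w,*p,top,True)[:2] for p in bp])
    print('rect',r,'area',len(q)); print(W,'ctr',W.mean(0))
    e=[np.linalg.norm(W[1]-W[0]),np.linalg.norm(W[2]-W[1])]; v=W[1]-W[0] if e[0]>e[1] else W[2]-W[1]
    if v[0]<0: v=-v
    print('size',e,'yaw',np.degrees(np.arctan2(v[1],v[0])))
E
python3 - <<'E'
from edge import *
w=shot('wrist','w5'); st=monitor.state(); print(st['time_s'],st['tcp_pos'],st['ee_rot'][:,0],st['force'])
edge('w2',(45,120,110),(85,255,255))
edge('w5',(105,120,110),(125,255,255))
cv2.imwrite('pics/w5b.png',cv2.resize(w['image'][60:340,160:560],None,fx=1.95,fy=1.95))
E
```

```text
15.3 [578.2 173.  293.5] [0.3 1.  0. ] [0.  1.  0.6]
rect ((327.5, 206.0), (138.0, 13.0), 90.0) area 1728
[[458.8 107.8]
 [461.1 116.6]
 [565.5  90.9]
 [562.9  80.9]] ctr [512.1  99. ]
size [np.float64(9.070929913316794), np.float64(107.54007588152517)] yaw -13.865904199808107
rect ((322.1497802734375, 198.51644897460938), (13.455769538879395, 131.1009063720703), 0.8184555172920227) area 1678
[[624.9 153.6]
 [521.3 182.6]
 [524.  192.2]
 [627.9 164.5]] ctr [574.5 173.2]
size [np.float64(107.57087547707448), np.float64(9.991542785013303)] yaw -15.617960168915857
```

View pics/w5b.png

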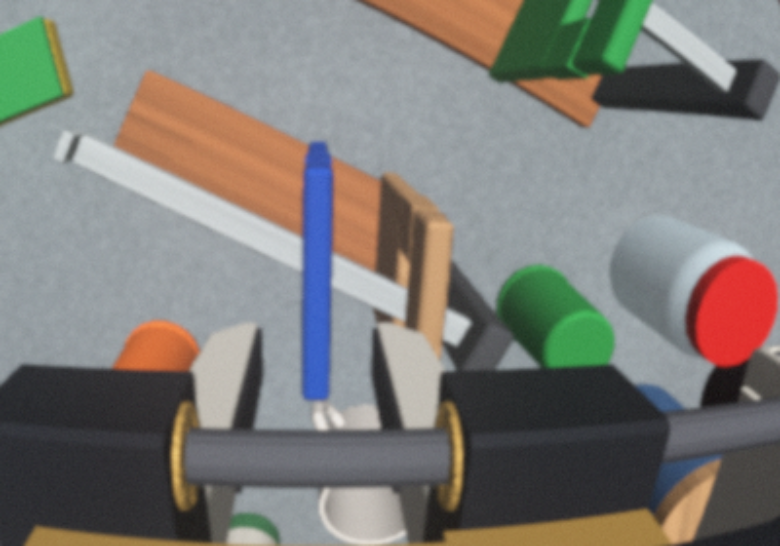

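Blue sits centred between the fingers (cols 316-329) and the finger clears the wooden board; green hangs on the spare hook at upper right. I'll descend and grip.

>>> jog_arm:
  delta_pos:
    - [0,0,-0.02]
    - [0,0,-0.04]
    - [0,0,-0.055]
    - [0,0,-0.068]
    - [0,0,-0.078]
    - [0,0,-0.085]
    - [0,0,-0.0895]
    - [0,0,-0.0895]
    - [0,0,-0.0895]
    - [0,0,-0.0895]
  twist:
    - [0,0,0]
    - [0,0,0]
    - [0,0,0]
    - [0,0,0]
    - [0,0,0]
    - [0,0,0]
    - [0,0,0]
    - [0,0,0]
    - [0,0,0]
    - [0,0,0]
  claw: [0.32,0.32,0.32,0.32,0.32,0.32,0.32,0.32,0.32,0.32]

```text
time_s: 16.3
tcp_pos: [579.1, 172.2, 204.9]
ee_rot: [[0.25, 0.001, -0.968], [0.968, 0.0, 0.25], [0.001, -1.0, -0.001]]
force: [-0.3, 0.5, 0.3]
grip_width: 0.32
```

>>> jog_arm:
  delta_pos:
    - [0,0,0]
    - [0,0,0]
    - [0,0,0]
    - [0,0,0]
    - [0,0,0]
    - [0,0,0]
  twist:
    - [0,0,0]
    - [0,0,0]
    - [0,0,0]
    - [0,0,0]
    - [0,0,0]
    - [0,0,0]
  claw: [0.2,0.05,0.05,0.05,0.05,0.05]

```text
time_s: 16.9
tcp_pos: [578.8, 172.2, 204.4]
ee_rot: [[0.25, 0.0, -0.968], [0.968, 0.0, 0.25], [0.0, -1.0, -0.0]]
force: [0.3, 1.1, 1.5]
grip_width: 0.123
```

>>> jog_arm:
  delta_pos:
    - [0,0,0.003]
    - [0,0,0.007]
    - [0,0,0.011]
    - [0,0,0.015]
    - [0,0,0.019]
    - [0,0,0.019]
    - [0,0,0.019]
  twist:
    - [0,0,0]
    - [0,0,0]
    - [0,0,0]
    - [0,0,0]
    - [0,0,0]
    - [0,0,0]
    - [0,0,0]
  claw: [0.05,0.05,0.05,0.05,0.05,0.05,0.05]

```text
time_s: 17.6
tcp_pos: [578.7, 172.1, 223.3]
ee_rot: [[0.25, 0.0, -0.968], [0.968, 0.0, 0.25], [0.0, -1.0, -0.0]]
force: [-0.4, 0.1, -1.4]
grip_width: 0.124
```

>>> jog_arm:
  delta_pos:
    - [-0.008,-0.009,0]
    - [-0.02,-0.023,0]
    - [-0.033,-0.039,0]
    - [-0.047,-0.055,0]
    - [-0.061,-0.072,0]
    - [-0.076,-0.089,0]
    - [-0.09,-0.106,0]
    - [-0.104,-0.123,0]
    - [-0.115,-0.136,0]
    - [-0.1213,-0.143,0]
  twist:
    - [0,0,0]
    - [0,0,0]
    - [0,0,0]
    - [0,0,0]
    - [0,0,0]
    - [0,0,0]
    - [0,0,0]
    - [0,0,0]
    - [0,0,0]
    - [0,0,0]
  claw: [0.05,0.05,0.05,0.05,0.05,0.05,0.05,0.05,0.05,0.05]

```text
time_s: 18.6
tcp_pos: [456.1, 28.0, 222.9]
ee_rot: [[0.251, -0.0, -0.968], [0.968, -0.0, 0.251], [-0.0, -1.0, 0.0]]
force: [-0.5, 0.0, -0.9]
grip_width: 0.129
```

>>> jog_arm:
  delta_pos:
    - [-0.01,0.017,0]
    - [-0.022,0.038,0]
    - [-0.035,0.06,0]
    - [-0.048,0.082,0]
    - [-0.061,0.105,0]
    - [-0.074,0.127,0]
    - [-0.086,0.148,0]
    - [-0.093,0.163,0]
    - [-0.097,0.171,0]
    - [-0.097,0.171,0]
  twist:
    - [0,0,-0.04]
    - [0,0,-0.09]
    - [0,0,-0.14]
    - [0,0,-0.2]
    - [0,0,-0.26]
    - [0,0,-0.32]
    - [0,0,-0.37]
    - [0,0,-0.41]
    - [0,0,-0.438]
    - [0,0,-0.438]
  claw: [0.05,0.05,0.05,0.05,0.05,0.05,0.05,0.05,0.05,0.05]

```text
time_s: 19.6
tcp_pos: [359.6, 200.9, 223.0]
ee_rot: [[0.636, -0.0, -0.772], [0.772, 0.0, 0.636], [0.0, -1.0, 0.0]]
force: [0.7, -0.6, -1.5]
grip_width: 0.13
```

```bash
python3 - <<'E'
from h import *
st=monitor.state(); print(st['time_s'],st['tcp_pos'],st['ee_rot'][:,0],st['force'],st['grip_width'],st['q'])
E
```

```text
19.6 [359.6 200.9 223. ] [0.6 0.8 0. ] [ 0.7 -0.6 -1.5] 0.1302354232300673 [ 22.  -23.  113.4   0.   89.6 -28.5]
```

>>> jog_arm:
  delta_pos:
    - [0.006,0.007,0]
    - [0.015,0.018,0]
    - [0.026,0.031,0]
    - [0.037,0.044,0]
    - [0.049,0.058,0]
    - [0.06,0.071,0]
    - [0.07,0.083,0]
    - [0.0795,0.094,0]
    - [0.0795,0.094,0]
  twist:
    - [0,0,0]
    - [0,0,0]
    - [0,0,0]
    - [0,0,0]
    - [0,0,0]
    - [0,0,0]
    - [0,0,0]
    - [0,0,0]
    - [0,0,0]
  claw: [0.05,0.05,0.05,0.05,0.05,0.05,0.05,0.05,0.05]

```text
time_s: 20.5
tcp_pos: [441.1, 294.6, 222.5]
ee_rot: [[0.637, -0.0, -0.771], [0.771, -0.0, 0.637], [-0.0, -1.0, 0.0]]
force: [-0.2, 0.1, -1.6]
grip_width: 0.126
```

>>> jog_arm:
  delta_pos:
    - [0,0,-0.005]
    - [0,0,-0.01]
    - [0,0,-0.014]
    - [0,0,-0.017]
    - [0,0,-0.019]
    - [0,0,-0.019]
    - [0,0,-0.019]
  twist:
    - [0,0,0]
    - [0,0,0]
    - [0,0,0]
    - [0,0,0]
    - [0,0,0]
    - [0,0,0]
    - [0,0,0]
  claw: [0.05,0.05,0.05,0.05,0.05,0.05,0.05]

```text
time_s: 21.2
tcp_pos: [439.8, 294.1, 204.4]
ee_rot: [[0.637, 0.0, -0.771], [0.771, 0.0, 0.637], [0.0, -1.0, -0.0]]
force: [-1.1, -1.2, 0.7]
grip_width: 0.127
```

>>> jog_arm:
  delta_pos:
    - [0,0,0]
    - [0,0,0]
    - [0,0,0]
    - [0,0,0]
    - [0,0,0.015]
    - [0,0,0.03]
    - [0,0,0.055]
    - [0,0,0.09]
    - [0,0,0.09]
    - [0,0,0.09]
  twist:
    - [0,0,0]
    - [0,0,0]
    - [0,0,0]
    - [0,0,0]
    - [0,0,0]
    - [0,0,0]
    - [0,0,0]
    - [0,0,0]
    - [0,0,0]
    - [0,0,0]
  claw: [0.2,0.35,0.35,0.35,0.35,0.35,0.35,0.35,0.35,0.35]

```text
time_s: 22.2
tcp_pos: [440.8, 294.7, 296.9]
ee_rot: [[0.637, 0.004, -0.771], [0.771, 0.002, 0.637], [0.004, -1.0, -0.002]]
force: [0.2, 0.5, -0.8]
grip_width: 0.351
```

>>> jog_arm:
  delta_pos:
    - [0.03,-0.014,0]
    - [0.065,-0.031,0]
    - [0.1,-0.048,0]
    - [0.13,-0.063,0]
    - [0.155,-0.075,0]
    - [0.172,-0.083,0]
    - [0.172,-0.083,0]
    - [0.172,-0.083,0]
    - [0.172,-0.083,0]
  twist:
    - [0,0,0.08]
    - [0,0,0.16]
    - [0,0,0.24]
    - [0,0,0.32]
    - [0,0,0.38]
    - [0,0,0.43]
    - [0,0,0.43]
    - [0,0,0.43]
    - [0,0,0.43]
  claw: [0.35,0.35,0.35,0.35,0.35,0.35,0.35,0.35,0.35]

```text
time_s: 23.1
tcp_pos: [611.0, 211.7, 293.9]
ee_rot: [[0.258, -0.001, -0.966], [0.966, 0.0, 0.258], [-0.0, -1.0, 0.001]]
force: [-0.4, 0.3, 0.6]
grip_width: 0.349
```

```bash
python3 - <<'E'
from edge import *
w=shot('wrist','w6'); st=monitor.state(); print(st['time_s'],st['tcp_pos'],st['ee_rot'][:,0],st['force'])
edge('w6',(8,60,130),(20,255,255))
cv2.imwrite('pics/w6b.png',cv2.resize(w['image'][0:340,160:640],None,fx=1.6,fy=1.6))
E
```

```text
23.15 [611.  211.8 294.2] [0.3 1.  0. ] [ 0.1 -0.6 -0.4]
rect ((323.5, 192.5), (141.0, 67.0), 90.0) area 3830
[[541.2 205. ]
 [554.  253.2]
 [666.5 226.7]
 [651.9 172.2]] ctr [603.4 214.3]
size [np.float64(49.84182562228415), np.float64(115.5681365393288)] yaw -13.259092160185595
```

View pics/w6b.png

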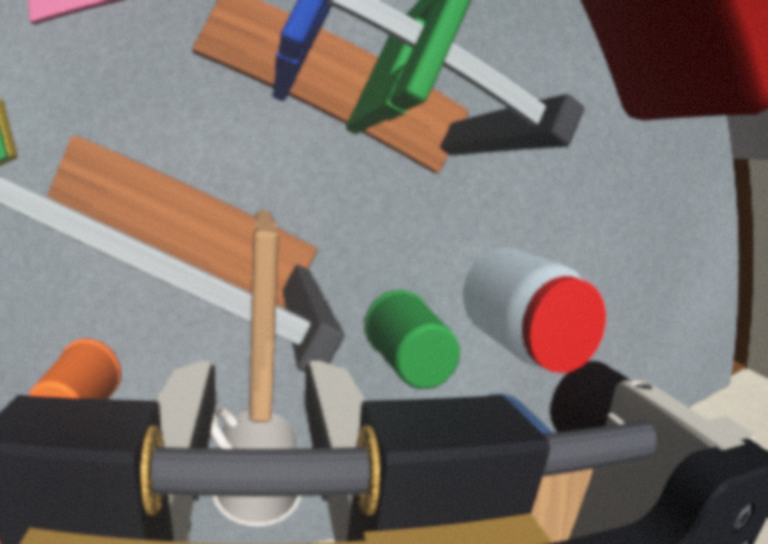

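Wood sits centred between the fingers (col 325); green and blue hang on the spare hook. The post is close behind wood, so I'll check its height first.

```bash
python3 - <<'E'
from h import *
t=load('top0');s=load('scene0');w=load('w6');w5=load('w5')
# post top corners: wrist w6 crop (fx1.6, off 160,0); scene c1 crop
for nm,pw in(('L',(318,318)),('R',(343,333)),('B',(303,362)),('C',(322,342))): print(nm, [onz(w,160+pw[0]/1.6,pw[1]/1.6,z,True).round(0) for z in(190,205,220)])
print('c',two(w,(160+322/1.6,342/1.6),t,(230+82/6.6-.4,135+130/6.6-.4),True))
print('scene',two(s,(190+444/2.9,155+253/2.9),t,(230+82/6.6-.4,135+130/6.6-.4)))
# spare post: top0 c2 crop (43,172) ; scene c1 (747,323); 
print('spare',two(s,(190+747/2.9,155+323/2.9),t,(160+42/2.48-.3,120+172/2.48-.3)))
print('spare w5/w6',two(w5,(160+763/1.95,60+88/1.95),w,(160+566/1.6,120/1.6),True,True))
E
```

```text
L [array([621., 242., 190.]), array([617., 241., 205.]), array([612., 240., 220.])]
R [array([634., 254., 190.]), array([628., 252., 205.]), array([623., 251., 220.])]
B [array([645., 228., 190.]), array([639., 228., 205.]), array([633., 228., 220.])]
C [array([636., 241., 190.]), array([630., 240., 205.]), array([625., 240., 220.])]
c (array([638.2, 240.5, 180.2]), np.float64(2.4528269243137224))
scene (array([633.4, 235.5, 200.1]), np.float64(2.2820761117693493))
spare (array([540.5, 407.7, 199.7]), np.float64(0.24096545234549163))
spare w5/w6 (array([541.7, 407.3, 206.9]), np.float64(1.6845528168459276))
```

>>> jog_arm:
  delta_pos:
    - [0,0.001,-0.02]
    - [0,0.001,-0.04]
    - [0,0.001,-0.055]
    - [0,0.001,-0.065]
    - [0,0.001,-0.074]
    - [0,0.001,-0.079]
    - [0,0.001,-0.079]
    - [0,0.001,-0.079]
    - [0,0.001,-0.079]
  twist:
    - [0,0,0]
    - [0,0,0]
    - [0,0,0]
    - [0,0,0]
    - [0,0,0]
    - [0,0,0]
    - [0,0,0]
    - [0,0,0]
    - [0,0,0]
  claw: [0.32,0.32,0.32,0.32,0.32,0.32,0.32,0.32,0.32]

```text
time_s: 24.05
tcp_pos: [612.3, 212.2, 216.1]
ee_rot: [[0.258, 0.001, -0.966], [0.966, 0.0, 0.258], [0.001, -1.0, -0.001]]
force: [-0.6, -1.1, 0.4]
grip_width: 0.319
```

>>> jog_arm:
  delta_pos:
    - [0,0,0]
    - [0,0,0]
    - [0,0,0]
    - [0,0,0]
    - [0,0,0]
    - [0,0,0]
  twist:
    - [0,0,0]
    - [0,0,0]
    - [0,0,0]
    - [0,0,0]
    - [0,0,0]
    - [0,0,0]
  claw: [0.2,0.05,0.05,0.05,0.05,0.05]

```text
time_s: 24.65
tcp_pos: [612.0, 212.2, 215.4]
ee_rot: [[0.258, 0.0, -0.966], [0.966, 0.0, 0.258], [0.0, -1.0, -0.0]]
force: [0.6, 1.4, 1.6]
grip_width: 0.126
```

>>> jog_arm:
  delta_pos:
    - [0,0,0.002]
    - [0,0,0.004]
    - [-0.005,-0.006,0.004]
    - [-0.013,-0.015,0.004]
    - [-0.023,-0.027,0.004]
    - [-0.033,-0.039,0.004]
    - [-0.042,-0.05,0.004]
    - [-0.049,-0.058,0.004]
    - [-0.052,-0.061,0.002]
    - [-0.052,-0.061,0]
  twist:
    - [0,0,0]
    - [0,0,0]
    - [0,0,0]
    - [0,0,0]
    - [0,0,0]
    - [0,0,0]
    - [0,0,0]
    - [0,0,0]
    - [0,0,0]
    - [0,0,0]
  claw: [0.05,0.05,0.05,0.05,0.05,0.05,0.05,0.05,0.05,0.05]

```text
time_s: 25.65
tcp_pos: [559.7, 150.7, 215.3]
ee_rot: [[0.258, 0.0, -0.966], [0.966, 0.0, 0.258], [0.0, -1.0, -0.0]]
force: [-3.8, -3.3, 21.2]
grip_width: 0.127
```

>>> jog_arm:
  delta_pos:
    - [0,0,0]
    - [0,0,0]
    - [0,0,0]
    - [0,0,-0.006]
    - [0,0,-0.012]
    - [0,0,-0.012]
    - [0,0,-0.012]
    - [0,0,-0.012]
    - [0,0,-0.012]
    - [0,0,-0.012]
  twist:
    - [0,0,0]
    - [0,0,0]
    - [0,0,0]
    - [0,0,0]
    - [0,0,0]
    - [0,0,0]
    - [0,0,0]
    - [0,0,0]
    - [0,0,0]
    - [0,0,0]
  claw: [0.05,0.2,0.25,0.25,0.25,0.25,0.1,0.05,0.05,0.05]

```text
time_s: 26.65
tcp_pos: [559.9, 151.1, 203.2]
ee_rot: [[0.258, 0.0, -0.966], [0.966, 0.0, 0.258], [0.0, -1.0, -0.0]]
force: [0.4, 0.6, -2.0]
grip_width: 0.129
```

>>> jog_arm:
  delta_pos:
    - [0,0,0]
    - [0,0,0]
    - [0,0,0]
    - [0,0,0.003]
    - [0,0,0.007]
    - [0,0,0.011]
    - [0,0,0.015]
    - [0,0,0.019]
    - [0,0,0.019]
    - [0,0,0.019]
  twist:
    - [0,0,0]
    - [0,0,0]
    - [0,0,0]
    - [0,0,0]
    - [0,0,0]
    - [0,0,0]
    - [0,0,0]
    - [0,0,0]
    - [0,0,0]
    - [0,0,0]
  claw: [0.05,0.05,0.05,0.05,0.05,0.05,0.05,0.05,0.05,0.05]

```text
time_s: 27.65
tcp_pos: [559.9, 151.2, 222.3]
ee_rot: [[0.258, 0.0, -0.966], [0.966, 0.0, 0.258], [0.0, -1.0, -0.0]]
force: [-0.3, -1.0, -0.9]
grip_width: 0.127
```

>>> jog_arm:
  delta_pos:
    - [-0.008,-0.009,0]
    - [-0.02,-0.024,0]
    - [-0.033,-0.039,0]
    - [-0.047,-0.056,0]
    - [-0.061,-0.072,0]
    - [-0.075,-0.089,0]
    - [-0.088,-0.104,0]
    - [-0.097,-0.115,0]
    - [-0.103,-0.122,0]
    - [-0.103,-0.122,0]
  twist:
    - [0,0,0]
    - [0,0,0]
    - [0,0,0]
    - [0,0,0]
    - [0,0,0]
    - [0,0,0]
    - [0,0,0]
    - [0,0,0]
    - [0,0,0]
    - [0,0,0]
  claw: [0.05,0.05,0.05,0.05,0.05,0.05,0.05,0.05,0.05,0.05]

```text
time_s: 28.65
tcp_pos: [456.4, 28.4, 222.2]
ee_rot: [[0.259, 0.0, -0.966], [0.966, -0.0, 0.259], [-0.0, -1.0, -0.0]]
force: [-0.4, -0.6, -2.3]
grip_width: 0.124
```

```bash
python3 - <<'E'
from h import *
w=load('w1');t=load('top0')
ex=np.array([.9335,-.358,0]);ey=np.array([.358,.934,0]);O=np.array([516.4,-273,0])
P=lambda x,y,z:O+ex*x+ey*y+np.array([0,0,z])
im=cv2.resize(w['image'][160:230,165:365],None,fx=4,fy=4,interpolation=cv2.INTER_CUBIC); im2=cv2.resize(t['image'][150:225,380:485],None,fx=4,fy=4,interpolation=cv2.INTER_CUBIC)
for x in(51,79):
  for y in(-80,-40,0):
    for I,c,f,ox,oy in((im,w,True,165,160),(im2,t,False,380,150)):
        a=proj(c,P(x,y,15),f);b=proj(c,P(x,y,85),f)
        A=[int(round(4*(v-o)+1.5)) for v,o in zip(a,(ox,oy))];B=[int(round(4*(v-o)+1.5)) for v,o in zip(b,(ox,oy))]
        cv2.circle(I,A,3,(0,0,255),1);cv2.circle(I,B,3,(255,0,0),1)
H=np.zeros((580,800,3),np.uint8);H[:280,:]=im;H[280:580,:420]=im2; cv2.imwrite('pics/c7.png',H)
E
```

```text
(no output)
```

View pics/c7.png

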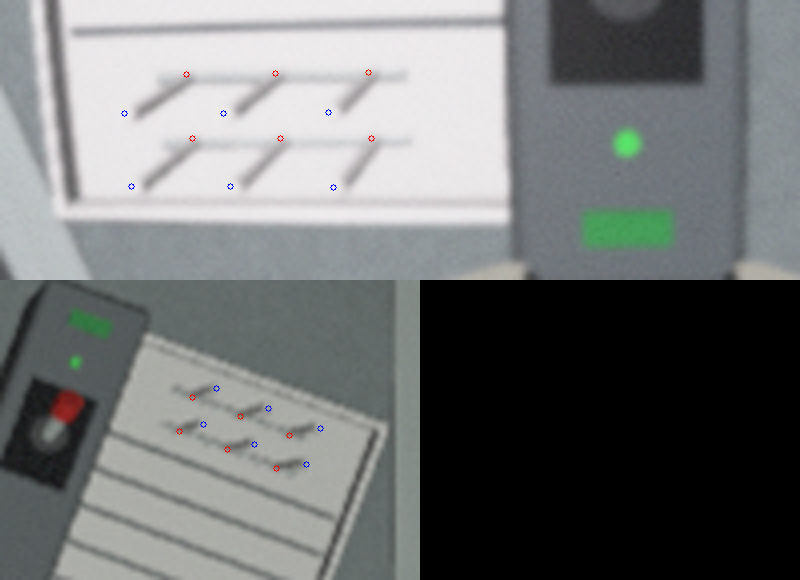

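Predicted tine positions lie on the tines in both views (within about 1 px, tops 3 px off along the slot). I'll carry wood high over to the slot and turn it.

>>> jog_arm:
  delta_pos:
    - [0,0,0.02]
    - [0,0,0.05]
    - [0,0,0.085]
    - [0,0,0.115]
    - [0.004,-0.012,0.12]
    - [0.012,-0.04,0.12]
    - [0.021,-0.072,0.12]
    - [0.031,-0.105,0.12]
    - [0.04,-0.138,0.12]
    - [0.05,-0.17,0.12]
  twist:
    - [0,0,0]
    - [0,0,0]
    - [0,0,0]
    - [0,0,-0.05]
    - [0,0,-0.15]
    - [0,0,-0.27]
    - [0,0,-0.4]
    - [0,0,-0.53]
    - [0,0,-0.66]
    - [0,0,-0.79]
  claw: [0.05,0.05,0.05,0.05,0.05,0.05,0.05,0.05,0.05,0.05]

```text
time_s: 29.65
tcp_pos: [507.6, -141.8, 342.0]
ee_rot: [[0.87, 0.0, -0.493], [0.493, 0.0, 0.87], [0.0, -1.0, 0.0]]
force: [0.0, 0.6, -1.2]
grip_width: 0.127
```

>>> jog_arm:
  delta_pos:
    - [0.01,-0.032,0]
    - [0.019,-0.064,0]
    - [0.029,-0.097,0]
    - [0.038,-0.13,0]
    - [0.047,-0.16,0]
    - [0.053,-0.18,0]
    - [0.057,-0.192,0]
    - [0.057,-0.192,0]
    - [0.057,-0.192,0]
    - [0.057,-0.192,0]
  twist:
    - [0,0,-0.13]
    - [0,0,-0.26]
    - [0,0,-0.39]
    - [0,0,-0.52]
    - [0,0,-0.64]
    - [0,0,-0.75]
    - [0,0,-0.83]
    - [0,0,-0.885]
    - [0,0,-0.885]
    - [0,0,-0.885]
  claw: [0.05,0.05,0.05,0.05,0.05,0.05,0.05,0.05,0.05,0.05]

```text
time_s: 30.65
tcp_pos: [564.3, -332.5, 341.7]
ee_rot: [[0.935, -0.0, 0.355], [-0.355, 0.0, 0.935], [-0.0, -1.0, 0.0]]
force: [-0.4, -0.5, -1.3]
grip_width: 0.124
```

```bash
python3 - <<'E'
from h import *
t=shot('top','t8'); s=shot('scene','s8'); st=monitor.state(); print(st['time_s'],st['tcp_pos'].round(2),st['ee_rot'].round(3),st['force'],st['grip_width'])
h=cv2.cvtColor(t['image'],cv2.COLOR_BGR2HSV); m=cv2.inRange(h,(5,170,100),(14,255,255)); k,_,q,ce=cv2.connectedComponentsWithStats(m); print([(q[i].tolist(),ce[i].round(1)) for i in range(1,k) if q[i][4]>60])
h=cv2.cvtColor(s['image'],cv2.COLOR_BGR2HSV); m=cv2.inRange(h,(5,170,100),(14,255,255)); k,_,q,ce=cv2.connectedComponentsWithStats(m); print([(q[i].tolist(),ce[i].round(1)) for i in range(1,k) if q[i][4]>60])
E
```

```text
30.75 [ 564.1 -332.4  342.1] [[ 0.9  0.   0.4]
 [-0.4  0.   0.9]
 [ 0.  -1.   0. ]] [ 0.7  0.2 -2.1] 0.12751203393667626
[([346, 95, 28, 36, 736], array([359.2, 112. ])), ([317, 140, 19, 23, 343], array([325.5, 150.8]))]
[([183, 221, 40, 59, 1511], array([203.2, 247.7])), ([253, 232, 26, 45, 951], array([264.9, 254.6]))]
```

>>> jog_arm:
  delta_pos:
    - [0,0,-0.02]
    - [0,0,-0.045]
    - [0,0,-0.065]
    - [0,0,-0.08]
    - [0,0,-0.09]
    - [0,0,-0.1]
    - [0,0,-0.11]
    - [0,0,-0.12]
    - [0,0,-0.13]
    - [0,0,-0.135]
  twist:
    - [0,0,0]
    - [0,0,0]
    - [0,0,0]
    - [0,0,0]
    - [0,0,0]
    - [0,0,0]
    - [0,0,0]
    - [0,0,0]
    - [0,0,0]
    - [0,0,0]
  claw: [0.05,0.05,0.05,0.05,0.05,0.05,0.05,0.05,0.05,0.05]

```text
time_s: 31.75
tcp_pos: [563.5, -332.6, 205.8]
ee_rot: [[0.934, -0.001, 0.357], [-0.357, 0.001, 0.934], [-0.001, -1.0, 0.0]]
force: [-0.2, -0.7, -2.0]
grip_width: 0.126
```

>>> jog_arm:
  delta_pos:
    - [0,0,-0.005]
    - [0,0,-0.01]
    - [0,0,-0.015]
    - [0,0,-0.02]
    - [0,0,-0.025]
    - [0,0,-0.029]
    - [0,0,-0.031]
    - [0,0,-0.032]
    - [0,0,-0.032]
    - [0,0,-0.032]
  twist:
    - [0,0,0]
    - [0,0,0]
    - [0,0,0]
    - [0,0,0]
    - [0,0,0]
    - [0,0,0]
    - [0,0,0]
    - [0,0,0]
    - [0,0,0]
    - [0,0,0]
  claw: [0.05,0.05,0.05,0.05,0.05,0.05,0.05,0.05,0.05,0.05]

```text
time_s: 32.75
tcp_pos: [564.0, -332.9, 175.4]
ee_rot: [[0.934, 0.0, 0.357], [-0.357, -0.0, 0.934], [0.0, -1.0, -0.0]]
force: [-0.1, 0.3, -1.6]
grip_width: 0.126
```

>>> jog_arm:
  delta_pos:
    - [0,0,-0.001]
    - [0,0,-0.001]
    - [0,0,-0.002]
    - [0,0,-0.002]
  twist:
    - [0,0,0]
    - [0,0,0]
    - [0,0,0]
    - [0,0,0]
  claw: [0.05,0.05,0.05,0.05]

```text
time_s: 33.15
tcp_pos: [564.2, -333.0, 174.2]
ee_rot: [[0.934, 0.001, 0.357], [-0.357, -0.001, 0.934], [0.001, -1.0, -0.0]]
force: [-1.4, 1.7, 4.5]
grip_width: 0.126
```

>>> jog_arm:
  delta_pos:
    - [0,0,0]
    - [0,0,0]
    - [0,0,0]
    - [0,0,0]
    - [0,0,0.015]
    - [0,0,0.04]
    - [0,0,0.08]
    - [0,0,0.125]
    - [0,0,0.125]
    - [0,0,0.125]
  twist:
    - [0,0,0]
    - [0,0,0]
    - [0,0,0]
    - [0,0,0]
    - [0,0,0]
    - [0,0,0]
    - [0,0,0]
    - [0,0,0]
    - [0,0,0]
    - [0,0,0]
  claw: [0.2,0.35,0.35,0.35,0.35,0.35,0.35,0.35,0.35,0.35]

```text
time_s: 34.15
tcp_pos: [564.7, -333.5, 301.5]
ee_rot: [[0.934, 0.004, 0.357], [-0.357, -0.003, 0.934], [0.005, -1.0, -0.001]]
force: [-0.0, 1.0, -0.2]
grip_width: 0.351
```

>>> jog_arm:
  delta_pos:
    - [0.011,0.038,0]
    - [0.022,0.075,0]
    - [0.033,0.112,0]
    - [0.044,0.15,0]
    - [0.055,0.188,0]
    - [0.066,0.225,0]
    - [0.077,0.262,0]
    - [0.088,0.3,0]
    - [0.096,0.33,0]
    - [0.1,0.345,0]
  twist:
    - [0,0,0.14]
    - [0,0,0.28]
    - [0,0,0.42]
    - [0,0,0.56]
    - [0,0,0.7]
    - [0,0,0.84]
    - [0,0,0.98]
    - [0,0,1.12]
    - [0,0,1.26]
    - [0,0,1.4]
  claw: [0.35,0.35,0.6,0.6,1,1,1,1,1,1]

```text
time_s: 35.15
tcp_pos: [663.3, 15.3, 296.1]
ee_rot: [[0.503, -0.003, -0.864], [0.864, 0.001, 0.503], [-0.001, -1.0, 0.003]]
force: [0.5, -0.6, -1.0]
grip_width: 0.975
```

>>> jog_arm:
  delta_pos:
    - [0,0,0]
    - [0,0,0]
    - [0,0,0]
    - [0,0,0]
  twist:
    - [0,0,0.14]
    - [0,0,0.17]
    - [0,0,0.17]
    - [0,0,0.17]
  claw: [1,1,1,1]

```text
time_s: 35.55
tcp_pos: [663.5, 11.6, 297.5]
ee_rot: [[0.361, -0.001, -0.932], [0.932, 0.0, 0.361], [-0.0, -1.0, 0.001]]
force: [-0.3, -1.0, -0.4]
grip_width: 1.0
```

```bash
python3 - <<'E'
from h import *
w=shot('wrist','w9');t=shot('top','t9');s=shot('scene','s9'); st=monitor.state(); print(st['time_s'],st['tcp_pos'],st['ee_rot'].round(3).tolist(),st['force'],st['q'])
def comps(c,lo,hi,n=60):
    h=cv2.cvtColor(c['image'],cv2.COLOR_BGR2HSV); m=cv2.inRange(h,lo,hi); k,l,q,ce=cv2.connectedComponentsWithStats(m); return [(q[i].tolist(),ce[i].round(1)) for i in range(1,k) if q[i][4]>n]
for c in(t,s,w): print(comps(c,(5,170,100),(14,255,255)))
# scene cup axis: base/top centre
print('tcp->px',proj(w,[667,16,100],True))
cv2.imwrite('pics/w9b.png',np.vstack([cv2.resize(w['image'][40:340,100:540],(600,409)),cv2.resize(s['image'][140:235,180:380],(600,190))[:190]]))
E
```

```text
35.7 [663.8  11.6 298.1] [[0.36, -0.0, -0.933], [0.933, 0.0, 0.36], [-0.0, -1.0, 0.0]] [ 0.3 -0.2 -0. ] [ -3.4  16.5  67.6  -0.   95.9 -72.3]
[([317, 142, 19, 21, 283], array([324.9, 152.4]))]
[([183, 221, 40, 59, 1508], array([203.2, 247.8])), ([253, 232, 26, 45, 950], array([264.9, 254.6]))]
[([307, 146, 44, 56, 1960], array([327.9, 173.9])), ([265, 231, 55, 49, 2207], array([292.8, 257. ])), ([268, 310, 39, 8, 226], array([287.5, 312.9]))]
tcp->px [327.2 176.5]
```

View pics/w9b.png

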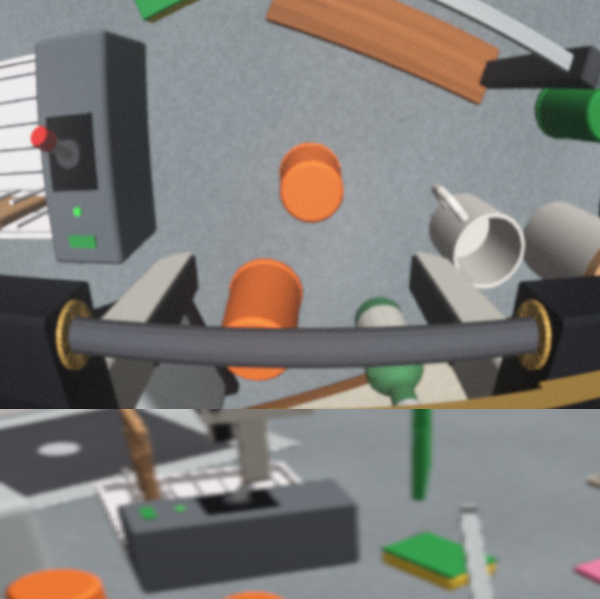

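The smaller orange tumbler's top centre is at wrist px (328,176), against a predicted (327,176.5), so it is at (667,16.5). Wood stands in the slot. I'll go down and grip.

>>> jog_arm:
  delta_pos:
    - [0.003,0.005,-0.035]
    - [0.003,0.005,-0.075]
    - [0.003,0.005,-0.115]
    - [0.003,0.005,-0.15]
    - [0.003,0.005,-0.18]
    - [0.003,0.005,-0.205]
    - [0.003,0.005,-0.225]
    - [0.003,0.005,-0.242]
    - [0.003,0.005,-0.252]
    - [0.003,0.005,-0.252]
  twist:
    - [0,0,0]
    - [0,0,0]
    - [0,0,0]
    - [0,0,0]
    - [0,0,0]
    - [0,0,0]
    - [0,0,0]
    - [0,0,0]
    - [0,0,0]
    - [0,0,0]
  claw: [1,1,1,1,1,1,1,1,1,1]

```text
time_s: 36.7
tcp_pos: [665.8, 17.0, 44.5]
ee_rot: [[0.358, -0.003, -0.934], [0.934, 0.0, 0.358], [-0.001, -1.0, 0.002]]
force: [-0.2, -0.8, 1.0]
grip_width: 0.998
```

>>> jog_arm:
  delta_pos:
    - [0,0,0]
    - [0,0,0]
    - [0,0,0]
    - [0,0,0]
    - [0,0,0]
    - [0,0,0]
  twist:
    - [0,0,0]
    - [0,0,0]
    - [0,0,0]
    - [0,0,0]
    - [0,0,0]
    - [0,0,0]
  claw: [0.75,0.5,0.5,0.5,0.5,0.5]

```text
time_s: 37.3
tcp_pos: [667.3, 17.2, 46.8]
ee_rot: [[0.358, 0.001, -0.934], [0.934, 0.0, 0.358], [0.0, -1.0, -0.001]]
force: [-0.2, -0.3, 3.8]
grip_width: 0.643
```

>>> jog_arm:
  delta_pos:
    - [0,0,0.01]
    - [0,0,0.035]
    - [0,0,0.07]
    - [0,0,0.105]
    - [0,0,0.14]
    - [0,0,0.17]
    - [0,0,0.19]
    - [-0.008,-0.013,0.195]
    - [-0.022,-0.034,0.195]
    - [-0.04,-0.061,0.195]
  twist:
    - [0,0,0]
    - [0,0,0]
    - [0,0,0]
    - [0,0,0]
    - [0,0,0]
    - [0,0,0]
    - [0,0,0]
    - [0,0,0]
    - [0,0,0]
    - [0,0,0]
  claw: [0.5,0.5,0.5,0.5,0.5,0.5,0.5,0.5,0.5,0.5]

```text
time_s: 38.3
tcp_pos: [625.6, -44.5, 240.0]
ee_rot: [[0.356, -0.002, -0.934], [0.934, 0.0, 0.356], [-0.001, -1.0, 0.001]]
force: [0.0, -0.2, -1.7]
grip_width: 0.642
```

>>> jog_arm:
  delta_pos:
    - [-0.02,-0.03,0]
    - [-0.04,-0.061,0]
    - [-0.06,-0.091,0]
    - [-0.08,-0.122,0]
    - [-0.1,-0.152,0]
    - [-0.12,-0.183,0]
    - [-0.138,-0.21,0]
    - [-0.153,-0.234,0]
    - [-0.164,-0.25,0]
    - [-0.171,-0.26,0]
  twist:
    - [0,0,0]
    - [0,0,0]
    - [0,0,0]
    - [0,0,0]
    - [0,0,0]
    - [0,0,0]
    - [0,0,0]
    - [0,0,0]
    - [0,0,0]
    - [0,0,0]
  claw: [0.5,0.5,0.5,0.5,0.5,0.5,0.5,0.5,0.5,0.5]

```text
time_s: 39.3
tcp_pos: [453.6, -305.1, 239.8]
ee_rot: [[0.36, -0.002, -0.933], [0.933, 0.001, 0.36], [0.0, -1.0, 0.002]]
force: [0.6, -0.3, -1.5]
grip_width: 0.642
```

>>> jog_arm:
  delta_pos:
    - [0,0,-0.02]
    - [0,0,-0.045]
    - [0,0,-0.075]
    - [0,0,-0.105]
    - [0,0,-0.13]
    - [0,0,-0.15]
    - [0,0,-0.163]
    - [0,0,-0.171]
    - [0,0,-0.175]
    - [0,0,-0.175]
  twist:
    - [0,0,0]
    - [0,0,0]
    - [0,0,0]
    - [0,0,0]
    - [0,0,0]
    - [0,0,0]
    - [0,0,0]
    - [0,0,0]
    - [0,0,0]
    - [0,0,0]
  claw: [0.5,0.5,0.5,0.5,0.5,0.5,0.5,0.5,0.5,0.5]

```text
time_s: 40.3
tcp_pos: [455.9, -303.9, 66.3]
ee_rot: [[0.358, 0.0, -0.934], [0.934, -0.0, 0.358], [-0.0, -1.0, -0.0]]
force: [0.0, -0.4, -1.3]
grip_width: 0.642
```

>>> jog_arm:
  delta_pos:
    - [0,0,-0.002]
    - [0,0,-0.004]
    - [0,0,-0.005]
    - [0,0,-0.005]
  twist:
    - [0,0,0]
    - [0,0,0]
    - [0,0,0]
    - [0,0,0]
  claw: [0.5,0.5,0.5,0.5]

```text
time_s: 40.7
tcp_pos: [456.2, -304.1, 61.8]
ee_rot: [[0.358, 0.001, -0.934], [0.934, -0.001, 0.358], [-0.0, -1.0, -0.001]]
force: [-0.8, 1.3, 2.9]
grip_width: 0.639
```

>>> jog_arm:
  delta_pos:
    - [0,0,0]
    - [0,0,0]
    - [0,0,0]
    - [0,0,0]
    - [0,0,0.03]
    - [0,0,0.07]
    - [0,0,0.115]
    - [0,0,0.16]
    - [0,0,0.2]
    - [0,0,0.2]
  twist:
    - [0,0,0]
    - [0,0,0]
    - [0,0,0]
    - [0,0,0]
    - [0,0,0]
    - [0,0,0]
    - [0,0,0]
    - [0,0,0]
    - [0,0,0]
    - [0,0,0]
  claw: [0.7,0.8,0.95,0.95,0.95,0.95,0.95,0.95,0.95,0.95]

```text
time_s: 41.7
tcp_pos: [458.4, -305.8, 268.9]
ee_rot: [[0.358, 0.009, -0.934], [0.934, -0.007, 0.358], [-0.004, -1.0, -0.011]]
force: [0.7, -0.3, 0.6]
grip_width: 0.951
```

>>> jog_arm:
  delta_pos:
    - [0.012,0.037,0]
    - [0.024,0.074,0]
    - [0.036,0.111,0]
    - [0.0465,0.149,0]
    - [0.0465,0.149,0]
    - [0.0465,0.149,0]
    - [0.0465,0.149,0]
    - [0.0465,0.149,0]
  twist:
    - [0,0,0]
    - [0,0,0]
    - [0,0,0]
    - [0,0,0]
    - [0,0,0]
    - [0,0,0]
    - [0,0,0]
    - [0,0,0]
  claw: [0.5,0,0,0,0,0,0,0]

```text
time_s: 42.5
tcp_pos: [502.0, -156.0, 260.9]
ee_rot: [[0.359, -0.0, -0.933], [0.933, -0.0, 0.359], [-0.0, -1.0, 0.0]]
force: [-0.2, -0.2, -0.6]
grip_width: 0.313
```

```bash
python3 - <<'E'
from h import *
t=shot('top','t10');s=shot('scene','s10');w=shot('wrist','w10'); st=monitor.state(); print(st['time_s'],st['tcp_pos'],st['force'],st['grip_width'])
cv2.imwrite('pics/c10.png',np.hstack([cv2.resize(s['image'][140:280,180:420],(480,280)),cv2.resize(w['image'][60:300,60:400],(320,226)).copy() if 0 else cv2.resize(w['image'][0:280,60:380],(320,280))]))
E
```

```text
42.65 [ 502.1 -155.8  261. ] [ 0.  -0.2  0.4] 0.18154688251354562
```

View pics/c10.png

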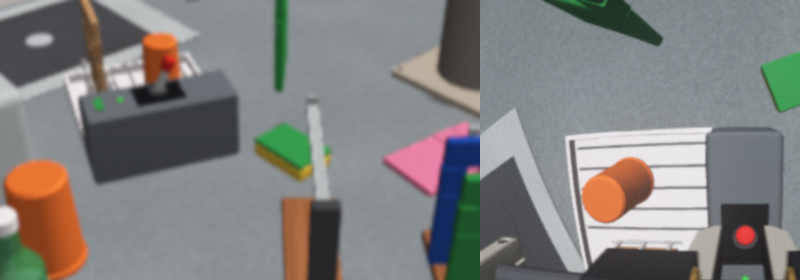

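The tumbler stands on the tray, wood stands in the slot and the toggle is off. Now I'll push the toggle back on.

>>> jog_arm:
  delta_pos:
    - [0,0,-0.025]
    - [0,0,-0.05]
    - [0,0,-0.075]
    - [0,0,-0.095]
    - [0,0,-0.107]
    - [0,0,-0.114]
    - [0,0,-0.114]
    - [0,0,-0.114]
  twist:
    - [0,0,0]
    - [0,0,0]
    - [0,0,0]
    - [0,0,0]
    - [0,0,0]
    - [0,0,0]
    - [0,0,0]
    - [0,0,0]
  claw: [0,0,0,0,0,0,0,0]

```text
time_s: 43.45
tcp_pos: [502.9, -155.2, 148.1]
ee_rot: [[0.358, 0.001, -0.934], [0.934, -0.0, 0.358], [-0.0, -1.0, -0.001]]
force: [-0.0, 0.7, 0.7]
grip_width: 0.009
```

>>> jog_arm:
  delta_pos:
    - [0.006,-0.002,0]
    - [0.012,-0.005,0]
    - [0.018,-0.007,0]
    - [0.024,-0.009,0]
    - [0.03,-0.012,0]
    - [0.037,-0.014,0]
    - [0.044,-0.017,0]
    - [0.05,-0.019,0]
    - [0.05,-0.019,0]
    - [0.05,-0.019,0]
  twist:
    - [0,0,0]
    - [0,0,0]
    - [0,0,0]
    - [0,0,0]
    - [0,0,0]
    - [0,0,0]
    - [0,0,0]
    - [0,0,0]
    - [0,0,0]
    - [0,0,0]
  claw: [0,0,0,0,0,0,0,0,0,0]

```text
time_s: 44.45
tcp_pos: [551.0, -173.5, 146.5]
ee_rot: [[0.358, -0.004, -0.934], [0.934, 0.001, 0.358], [-0.0, -1.0, 0.004]]
force: [-8.6, 1.8, 4.4]
grip_width: 0.003
```

>>> jog_arm:
  delta_pos:
    - [-0.01,0.004,0]
    - [-0.02,0.008,0]
    - [-0.02,0.008,0.03]
    - [-0.02,0.008,0.06]
    - [-0.02,0.008,0.1]
    - [-0.02,0.008,0.14]
    - [-0.02,0.008,0.15]
    - [-0.02,0.008,0.15]
  twist:
    - [0,0,0]
    - [0,0,0]
    - [0,0,0]
    - [0,0,0]
    - [0,0,0]
    - [0,0,0]
    - [0,0,0]
    - [0,0,0]
  claw: [0,0,0,0,0,0,0,0]

```text
time_s: 45.25
tcp_pos: [533.8, -166.5, 299.8]
ee_rot: [[0.358, 0.005, -0.934], [0.934, -0.002, 0.358], [-0.0, -1.0, -0.005]]
force: [-0.3, 0.4, -0.9]
grip_width: 0.001
```

```bash
python3 - <<'E'
from h import *
s=shot('scene','s11');w=shot('wrist','w11'); st=monitor.state(); print(st['time_s'],st['tcp_pos'],st['force'])
h=cv2.cvtColor(s['image'],cv2.COLOR_BGR2HSV); mm=cv2.inRange(h,(0,120,60),(4,255,255))
q=np.argwhere(mm[155:182,235:285])+[155,235]; p=q.mean(0)[::-1]; print(p,len(q))
ex=np.array([.9335,-.358,0]);ey=np.array([.358,.934,0]);O=np.array([516.4,-273,0])
o,d=ray(s,*p); k=(105-ey@(o-O))/(ey@d); P=o+k*d; print('tip dryer',ex@(P-O),P[2])
E
```

```text
45.35 [ 532.2 -165.8  295.8] [-0.3  0.3 -1.5]
[251.7 173.3] 41
tip dryer 16.62818140284158 155.51698528056932
```

The toggle reads ON (+16.6, same as at the start). Next is the pink board. It lies with its strap toward the base at about r 265 mm, so I'll fit the arm geometry from joint readings to see which tilted grasps are possible.

```bash
cat > kin.py <<'E'
from h import *
from scipy.optimize import least_squares
st=monitor.state()
D=[((7.471,85.268,87.261),np.hypot(136.647,584.237),226.6),((-23,113.4,89.6),np.hypot(359.6,200.9),223.),((16.5,67.6,95.9),np.hypot(663.8,11.6),298.1),(tuple(st['q'][[1,2,4]]),np.hypot(*st['tcp_pos'][:2]),st['tcp_pos'][2])]
def f(p,q2,q3):
    a,L1,L2,d,h=p; A=np.radians(q2);B=np.radians(q2+q3)
    return a+L1*np.sin(A)+L2*np.sin(B)+d*np.cos(B), h+L1*np.cos(A)+L2*np.cos(B)-d*np.sin(B)
def res(p): 
    o=[]
    for q,r,z in D:
        R,Z=f(p,q[0],q[1]); o+=[R-r,Z-z]
    return o+[(p[3])*.05]
if __name__=='__main__':
    s=least_squares(res,[50,400,400,0,100]); print(s.x,np.array(res(s.x))); print(D[-1], [sum(d[0]) for d in D])
E
python3 kin.py
```

```text
[  2.8 368.8 553.3  50.3 -62.3] [ 1.   0.  -0.3 -0.  -0.8  0.   0.1 -0.   2.5]
((np.float64(-0.12149190984927774), np.float64(86.0328156714569), np.float64(94.16920018464374)), np.float64(557.4365934698509), np.float64(295.7569065193658)) [180.0, 180.0, 180.0, np.float64(180.08052394625136)]
```

```bash
cat > plan.py <<'E'
from h import *
from scipy.spatial.transform import Rotation as Ro
def target(axis,width,theta):
    """tool points down, tilted by theta deg toward -axis (i.e. toward strap); jaws along width"""
    s,c=np.sin(np.radians(theta)),np.cos(np.radians(theta))
    y=np.array([-axis[0]*s,-axis[1]*s,-c]); x=np.array([*width,0.]); return np.c_[x,y,np.cross(x,y)]
def go(pos,R):
    st=monitor.state(); d=(np.array(pos)-st['tcp_pos'])/1000; tw=(Ro.from_matrix(R)*Ro.from_matrix(st['ee_rot']).inv()).as_rotvec()
    print('at',st['tcp_pos'],'delta',d.round(4),'twist',tw.round(4),'deg',np.degrees(np.linalg.norm(tw)).round(1),'q',st['q'],'F',st['force'],'g',round(st['grip_width'],3),'t',st['time_s'])
def rot(ax,deg): return Ro.from_rotvec(np.radians(deg)*np.array(ax)).as_matrix()
E
python3 - <<'E'
from plan import *
t=load('t10'); h=cv2.cvtColor(t['image'],cv2.COLOR_BGR2HSV); m=cv2.inRange(h,(155,60,60),(178,255,255)); k,l,q,ce=cv2.connectedComponentsWithStats(m); i=1+np.argmax(q[1:,4]); print(q[i])
c,_=cv2.findContours((l==i).astype(np.uint8),0,2); r=cv2.minAreaRect(max(c,key=cv2.contourArea)); bp=cv2.boxPoints(r)
W=np.array([onz(t,*p,12)[:2] for p in bp]); print(W, np.linalg.norm(np.roll(W,-1,0)-W,axis=1))
# hole pixels
mm=(l==i).astype(np.uint8); x,y,w,hh=q[i][:4]; inv=1-mm[y:y+hh,x:x+w]; k2,l2,q2,c2=cv2.connectedComponentsWithStats(inv); print([(q2[j].tolist(),onz(t,*(c2[j]+[x,y]),6)[:2]) for j in range(1,k2) if 60<q2[j][4]<600])
W=W[np.argsort(W[:,0])]; strap=W[:2];foot=W[2:]; a=foot.mean(0)-strap.mean(0); a/=np.linalg.norm(a); wd=np.array([-a[1],a[0]]); print('axis',a.round(4),'width',wd.round(4),'foot',foot.mean(0),'strap',strap.mean(0))
hc=(foot.mean(0)+strap.mean(0))/2-a*(123-88.5); print('hole',hc,'strut+',hc+36.5*wd)
th=35; R=target(a,wd,th); up=-R[:,1]
T=np.r_[hc+36.5*wd,6]+up*7.9; print('grip TCP',T,'hover',T+up*120)
go([330,140,250],R)
E
```

```text
[ 272  260   39   61 1653]
[[159.3 180.8]
 [334.8 158. ]
 [322.   58.4]
 [147.   81.6]] [177.  100.4 176.5 100. ]
[([0, 0, 8, 52, 219], array([275.4, 174.6])), ([13, 0, 26, 4, 65], array([329.8,  91.9])), ([31, 11, 8, 50, 200], array([200.6,  67.3])), ([10, 35, 16, 13, 166], array([205.5, 124.4])), ([0, 56, 28, 5, 76], array([149. , 148.2]))]
axis [ 1.  -0.1] width [0.1 1. ] foot [328.4 108.2] strap [153.1 131.2]
hole [206.6 124.2] strut+ [211.3 160.4]
grip TCP [215.8 159.8  12.5] hover [284.  150.8 110.8]
at [ 532.2 -165.8  295.8] delta [-0.2  0.3 -0. ] twist [0.1 0.6 0.2] deg 37.4 q [-22.6  -0.1  86.   -0.   94.2 -91.6] F [-0.3  0.3 -1.5] g 0.005 t 45.35
```

```bash
sed -i 's/^from h import \*/from h import *\nnp.set_printoptions(precision=4,suppress=True)/' plan.py; cat >> plan.py <<'E'
A=np.array([.9915,-.1300]); A/=np.linalg.norm(A); WD=np.array([-A[1],A[0]])
E
python3 -c "
from plan import *
go([330,140,250],target(A,WD,35))"
```

```text
at [ 532.2003 -165.8265  295.7569] delta [-0.2022  0.3058 -0.0458] twist [0.15   0.5921 0.2281] deg 37.4 q [-22.5747  -0.1215  86.0328  -0.0025  94.1692 -91.6135] F [-0.3217  0.2646 -1.5263] g 0.005 t 45.35
```

>>> jog_arm:
  delta_pos:
    - [-0.02,0.03,0]
    - [-0.04,0.061,0]
    - [-0.061,0.092,0]
    - [-0.081,0.122,0]
    - [-0.101,0.153,0]
    - [-0.121,0.183,0]
    - [-0.142,0.214,-0.01]
    - [-0.162,0.245,-0.02]
    - [-0.182,0.275,-0.035]
    - [-0.202,0.306,-0.046]
  twist:
    - [0.015,0.059,0.023]
    - [0.03,0.118,0.046]
    - [0.045,0.178,0.068]
    - [0.06,0.237,0.091]
    - [0.075,0.296,0.114]
    - [0.09,0.355,0.137]
    - [0.105,0.414,0.16]
    - [0.12,0.474,0.182]
    - [0.135,0.533,0.205]
    - [0.15,0.592,0.228]
  claw: [0.1,0.2,0.3,0.45,0.48,0.48,0.48,0.48,0.48,0.48]

```text
time_s: 46.35
tcp_pos: [328.2, 141.0, 248.6]
ee_rot: [[0.13, -0.573, -0.81], [0.992, 0.074, 0.106], [-0.001, -0.817, 0.577]]
force: [0.2, 0.1, -0.5]
grip_width: 0.48
```

```bash
python3 -c "
from plan import *
R=target(A,WD,35); go([284,150.8,110.8],R); print(R, monitor.state()['ee_rot'])"
```

```text
at [328.216  141.0452 248.6146] delta [-0.0442  0.0098 -0.1378] twist [ 0.0005 -0.0047 -0.0004] deg 0.3 q [  6.5719   1.4716  96.399    8.9206 116.3128 -74.4652] F [ 0.1516  0.1421 -0.546 ] g 0.48 t 46.35
[[ 0.13   -0.5687 -0.8122]
 [ 0.9915  0.0746  0.1065]
 [ 0.     -0.8192  0.5736]] [[ 0.1296 -0.5726 -0.8095]
 [ 0.9916  0.074   0.1064]
 [-0.0011 -0.8165  0.5773]]
```

>>> jog_arm:
  delta_pos:
    - [-0.01,0.002,-0.03]
    - [-0.02,0.004,-0.06]
    - [-0.03,0.007,-0.095]
    - [-0.04,0.009,-0.125]
    - [-0.044,0.01,-0.137]
    - [-0.044,0.01,-0.137]
    - [-0.044,0.01,-0.137]
  twist:
    - [0,0,0]
    - [0,0,0]
    - [0,0,0]
    - [0,0,0]
    - [0,0,0]
    - [0,0,0]
    - [0,0,0]
  claw: [0.48,0.48,0.48,0.48,0.48,0.48,0.48]

```text
time_s: 47.05
tcp_pos: [286.6, 150.1, 114.6]
ee_rot: [[0.13, -0.568, -0.813], [0.991, 0.075, 0.107], [-0.0, -0.82, 0.573]]
force: [0.2, 0.6, 0.5]
grip_width: 0.483
```

```bash
python3 -c "
from plan import *
R=target(A,WD,35); go([215.8,159.8,12.5],R); w=shot('wrist','w12'); cv2.imwrite('pics/w12b.png',cv2.resize(w['image'],(640,400)))
hc=np.array([206.6,124.2]);print([proj(w,[*(hc+a*A+b*WD),12],True) for a,b in((0,23),(0,50),(-18,50),(18,23))])"
```

```text
at [286.6331 150.0972 114.6245] delta [-0.0708  0.0097 -0.1021] twist [0.0002 0.0013 0.0002] deg 0.1 q [  8.1234   3.2908 109.2517   9.0323 101.2423 -75.3263] F [0.1711 0.5508 0.5444] g 0.483 t 47.05
[array([309.0169, 186.3382]), array([337.4018, 186.3547]), array([337.0685, 169.1391]), array([308.7333, 204.3401])]
```

View pics/w12b.png

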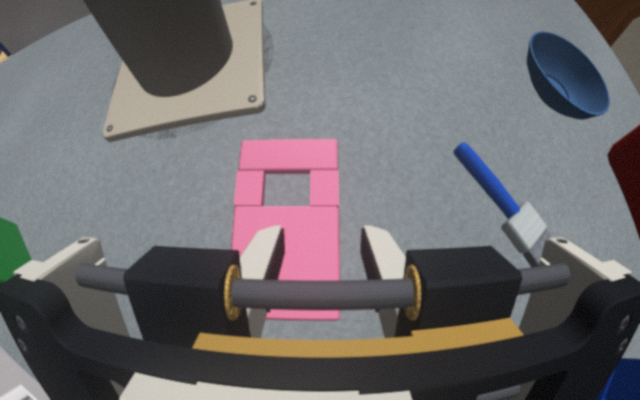

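Last-but-one view: the pink board's hole lies at cols 263-310, rows 170-205, and its right edge at col 339, all within 1 px of prediction. I'll advance along the tool axis and grip the strut.

>>> jog_arm:
  delta_pos:
    - [-0.014,0.002,-0.02]
    - [-0.028,0.004,-0.04]
    - [-0.042,0.006,-0.06]
    - [-0.054,0.0075,-0.077]
    - [-0.062,0.0085,-0.089]
    - [-0.066,0.009,-0.095]
    - [-0.069,0.0095,-0.0995]
    - [-0.0705,0.0095,-0.1015]
    - [-0.0705,0.0095,-0.1015]
    - [-0.0705,0.0095,-0.1015]
  twist:
    - [0,0,0]
    - [0,0,0]
    - [0,0,0]
    - [0,0,0]
    - [0,0,0]
    - [0,0,0]
    - [0,0,0]
    - [0,0,0]
    - [0,0,0]
    - [0,0,0]
  claw: [0.48,0.48,0.48,0.48,0.48,0.48,0.48,0.48,0.48,0.48]

```text
time_s: 48.1
tcp_pos: [216.6, 159.7, 13.0]
ee_rot: [[0.13, -0.567, -0.814], [0.991, 0.075, 0.107], [0.0, -0.821, 0.572]]
force: [-0.9, 0.4, 0.0]
grip_width: 0.481
```

```bash
python3 -c "
from plan import *
R=target(A,WD,35); go([216.3,160.2,12.5],R)"
```

```text
at [216.5849 159.7254  13.0134] delta [-0.0003  0.0005 -0.0005] twist [-0.      0.0025  0.0002] deg 0.1 q [ 10.6418   4.1825 121.1135  10.2611  88.2299 -75.2976] F [-0.9164  0.4448  0.0264] g 0.481 t 48.1
```

>>> jog_arm:
  delta_pos:
    - [0,0,0]
    - [0,0,0]
    - [0,0,0]
    - [0,0,0]
    - [0,0,0]
    - [0,0,0]
    - [0,0,0.005]
    - [0,0,0.012]
    - [0,0,0.02]
    - [0,0,0.02]
  twist:
    - [0,0,0]
    - [0,0,0]
    - [0,0,0]
    - [0,0,0]
    - [0,0,0]
    - [0,0,0]
    - [0,0,0]
    - [0,0,0]
    - [0,0,0]
    - [0,0,0]
  claw: [0.35,0.15,0.15,0.15,0.15,0.15,0.15,0.15,0.15,0.15]

```text
time_s: 49.1
tcp_pos: [216.7, 159.8, 33.6]
ee_rot: [[0.13, -0.566, -0.814], [0.992, 0.075, 0.106], [0.001, -0.821, 0.571]]
force: [0.1, -0.3, -1.3]
grip_width: 0.284
```

```bash
cat > pink.py <<'E'
from plan import *
def pk(tag,z=12,show=True):
    """pink outline corners in the top picture cast on plane z"""
    t=shot('top',tag); h=cv2.cvtColor(t['image'],cv2.COLOR_BGR2HSV); m=cv2.inRange(h,(155,60,60),(178,255,255)); k,l,q,ce=cv2.connectedComponentsWithStats(m); i=1+np.argmax(q[1:,4])
    c,_=cv2.findContours((l==i).astype(np.uint8),0,2); bp=cv2.boxPoints(cv2.minAreaRect(max(c,key=cv2.contourArea))); W=np.array([onz(t,*p,z)[:2] for p in bp]); print('pink',q[i],W.round(0).tolist(),np.linalg.norm(np.roll(W,-1,0)-W,axis=1).round(0))
E
python3 -c "
from pink import *
R=target(A,WD,35); go([300,21.5,150],R); pk('t13',32)
s=shot('scene','s13'); h=cv2.cvtColor(s['image'],cv2.COLOR_BGR2HSV); m=cv2.inRange(h,(155,60,60),(178,255,255));m[:150]=0; k,l,q,ce=cv2.connectedComponentsWithStats(m); print([x.tolist() for x in q[1:] if x[4]>60])
s=load('s11'); h=cv2.cvtColor(s['image'],cv2.COLOR_BGR2HSV); m=cv2.inRange(h,(155,60,60),(178,255,255));m[:150]=0; k,l,q,ce=cv2.connectedComponentsWithStats(m); print([x.tolist() for x in q[1:] if x[4]>60])
"
```

```text
at [216.6885 159.8048  33.6416] delta [ 0.0833 -0.1383  0.1164] twist [-0.0002  0.0034  0.0001] deg 0.2 q [ 10.6536   1.5284 121.074   10.2587  90.8277 -74.8236] F [ 0.054  -0.2884 -1.2576] g 0.284 t 49.1
pink [272 298  17  14 129] [[219.0, 176.0], [220.0, 127.0], [180.0, 127.0], [180.0, 176.0]] [49. 39. 49. 39.]
[[372, 201, 36, 32, 596]]
[[372, 201, 43, 37, 656]]
```

>>> jog_arm:
  delta_pos:
    - [0,0,0.015]
    - [0,0,0.035]
    - [0,0,0.06]
    - [0,0,0.085]
    - [0.005,-0.008,0.105]
    - [0.014,-0.023,0.117]
    - [0.026,-0.043,0.117]
    - [0.039,-0.065,0.117]
    - [0.052,-0.087,0.117]
    - [0.065,-0.108,0.117]
  twist:
    - [0,0,0]
    - [0,0,0]
    - [0,0,0]
    - [0,0,0]
    - [0,0,0]
    - [0,0,0]
    - [0,0,0]
    - [0,0,0]
    - [0,0,0]
    - [0,0,0]
  claw: [0.15,0.15,0.15,0.15,0.15,0.15,0.15,0.15,0.15,0.15]

```text
time_s: 50.2
tcp_pos: [281.1, 50.7, 149.4]
ee_rot: [[0.13, -0.568, -0.813], [0.992, 0.075, 0.107], [0.0, -0.82, 0.573]]
force: [-0.9, 0.5, -2.0]
grip_width: 0.285
```

>>> jog_arm:
  delta_pos:
    - [0.012,-0.016,0]
    - [0.026,-0.03,0]
    - [0.05,-0.03,0]
    - [0.078,-0.03,0]
    - [0.108,-0.03,0]
    - [0.138,-0.03,0]
    - [0.168,-0.03,0]
    - [0.198,-0.03,0]
    - [0.228,-0.03,0]
    - [0.255,-0.03,0]
  twist:
    - [0,0,0]
    - [0,0,0]
    - [0,0,0]
    - [0,0,0]
    - [0,0,0]
    - [0,0,0]
    - [0,0,0]
    - [0,0,0]
    - [0,0,0]
    - [0,0,0]
  claw: [0.15,0.15,0.15,0.15,0.15,0.15,0.15,0.15,0.15,0.15]

```text
time_s: 51.2
tcp_pos: [536.7, 21.7, 148.7]
ee_rot: [[0.13, -0.568, -0.812], [0.991, 0.075, 0.107], [0.0, -0.819, 0.573]]
force: [0.2, -0.1, -1.5]
grip_width: 0.289
```

```bash
python3 -c "
from pink import *
R=target(A,WD,35); go([588,21.5,13.5],R); pk('t14',150)
s=shot('scene','s14'); h=cv2.cvtColor(s['image'],cv2.COLOR_BGR2HSV); m=cv2.inRange(h,(155,60,60),(178,255,255));m[:120]=0;m[:,450:]=0; c,_=cv2.findContours(m,0,2); c=max(c,key=cv2.contourArea); print(cv2.approxPolyDP(c,4,True)[:,0].tolist(),cv2.contourArea(c))
# prediction if level: foot/strap corners from TCP
st=monitor.state(); Rr=st['ee_rot']; P=st['tcp_pos']+Rr[:,1]*7.9
a=np.r_[A,0];w=np.r_[WD,0]
for n,u,v in(('foot+',123,13.5),('foot-',123,-86.5),('strap+',-54,13.5),('strap-',-54,-86.5)): print(n,(P+a*u+w*v).round(0),proj(s,P+a*u+w*v),proj(load('t14'),P+a*u+w*v))
"
```

```text
at [536.7257  21.659  148.7363] delta [ 0.0513 -0.0002 -0.1352] twist [0.     0.0004 0.0001] deg 0.0 q [ -4.385   35.4215  65.7249   1.9379 113.7789 -86.6848] F [ 0.1632 -0.0644 -1.4793] g 0.289 t 51.2
pink [343 155   7   8  50] [[642.0, -34.0], [642.0, -51.0], [623.0, -51.0], [622.0, -34.0]] [17. 19. 17. 19.]
[[279, 190], [249, 202], [268, 223], [298, 212]] 924.5
foot+ [657.  20. 141.] [268.9166 221.7922] [323.7002 150.1288]
foot- [644. -80. 141.] [250.02   202.3145] [359.186  154.9695]
strap+ [481.  43. 141.] [329.7903 198.7472] [314.8093 212.8117]
strap- [468. -57. 141.] [308.3774 182.4441] [350.4486 217.8531]
```

Foot corners seen at (268,223) and (249,202) match a level board, so I'll lay it in the free strip.

>>> jog_arm:
  delta_pos:
    - [0.015,0,0]
    - [0.035,0,0]
    - [0.051,0,-0.01]
    - [0.051,0,-0.03]
    - [0.051,0,-0.055]
    - [0.051,0,-0.08]
    - [0.051,0,-0.1]
    - [0.051,0,-0.115]
    - [0.051,0,-0.126]
    - [0.051,0,-0.132]
  twist:
    - [0,0,0]
    - [0,0,0]
    - [0,0,0]
    - [0,0,0]
    - [0,0,0]
    - [0,0,0]
    - [0,0,0]
    - [0,0,0]
    - [0,0,0]
    - [0,0,0]
  claw: [0.15,0.15,0.15,0.15,0.15,0.15,0.15,0.15,0.15,0.15]

```text
time_s: 52.3
tcp_pos: [586.3, 21.7, 16.7]
ee_rot: [[0.13, -0.568, -0.812], [0.992, 0.075, 0.107], [-0.0, -0.819, 0.573]]
force: [-0.1, 0.3, -1.4]
grip_width: 0.285
```

>>> jog_arm:
  delta_pos:
    - [0,0,-0.001]
    - [0,0,-0.002]
    - [0,0,-0.002]
    - [0,0,-0.002]
  twist:
    - [0,0,0]
    - [0,0,0]
    - [0,0,0]
    - [0,0,0]
  claw: [0.15,0.15,0.15,0.15]

```text
time_s: 52.7
tcp_pos: [587.5, 21.6, 16.5]
ee_rot: [[0.13, -0.566, -0.814], [0.992, 0.074, 0.107], [0.0, -0.821, 0.571]]
force: [-0.8, -0.5, -2.0]
grip_width: 0.284
```

>>> jog_arm:
  delta_pos:
    - [0,0,-0.001]
    - [0,0,-0.002]
    - [0,0,-0.003]
    - [0,0,-0.003]
  twist:
    - [0,0,0]
    - [0,0,0]
    - [0,0,0]
    - [0,0,0]
  claw: [0.15,0.15,0.15,0.15]

```text
time_s: 53.1
tcp_pos: [586.9, 21.6, 12.9]
ee_rot: [[0.13, -0.567, -0.813], [0.992, 0.074, 0.107], [0.0, -0.82, 0.572]]
force: [0.6, 0.0, 1.1]
grip_width: 0.28
```

```bash
cat > ik.py <<'E'
from plan import *
from scipy.optimize import least_squares
Rz=lambda a:Ro.from_euler('z',a,degrees=True).as_matrix(); Ry=lambda a:Ro.from_euler('y',a,degrees=True).as_matrix()
P0=np.array([2.8,368.8,553.3,50.3,318.,380.])
def fk(q,p=P0):
    a,L1,L2,d,h,T=p
    R1=Rz(q[0])@Ry(q[1]); o=Rz(q[0])@np.array([a,0,0])+[0,0,h]+R1@[0,0,L1]
    R2=R1@Ry(q[2]); o=o+R2@[d,0,L2]      # local z along forearm
    R=R2@Rz(q[3])@Ry(q[4])@Rz(-q[5]*SG)   # local z = tool pointing
    return o+R@[0,0,T], R
SG=1
LO=np.array([-169.4,-51.2,1.3,-76.6,0,-152.3]);HI=np.array([169.4,129.4,143.1,256.6,156.5,152.3])
def tool(q): # columns tool x,y,z
    o,R=fk(q); Rt=R@M; return o,Rt
M=np.eye(3)
def ik(pos,Rt,q0s):
    best=None
    for q0 in q0s:
        def f(q): o,R=tool(q); return np.r_[(o-pos)/10,(Ro.from_matrix(R.T@Rt)).as_rotvec()*10]
        s=least_squares(f,np.clip(q0,LO+.1,HI-.1),bounds=(LO,HI)); 
        if best is None or s.cost<best.cost: best=s
        if best.cost<1e-3: break
    return best.x,best.cost
E
python3 - <<'E'
import ik; from ik import *
st=monitor.state(); S=[(st['q'],st['tcp_pos'],st['ee_rot']),(np.array([10.6418,4.1825,121.1135,10.2611,88.2299,-75.2976]),np.array([216.6,159.7,13.]),np.array([[.13,-.567,-.814],[.991,.075,.107],[0,-.821,.572]])),(np.array([71.941,7.471,85.268,0,87.261,-4.893]),np.array([136.647,584.237,226.635]),None)]
for sg in(1,-1):
    ik.SG=sg
    o,R=fk(S[0][0]); M0=R.T@S[0][2]; o1,R1=fk(S[1][0]); M1=R1.T@S[1][2]
    print(sg,o,S[0][1],o1,S[1][1],'\n',M0.round(2).tolist(),M1.round(2).tolist(), fk(S[2][0])[0])
E
```

```text
1 [583.3    -29.0681  14.6991] [586.9482  21.6464  12.8714] [229.1336 111.8969  13.2433] [216.6 159.7  13. ] 
 [[0.99, 0.0, 0.12], [0.12, 0.0, -0.99], [-0.0, 1.0, 0.0]] [[0.87, 0.0, 0.49], [0.49, 0.0, -0.87], [0.0, 1.0, -0.0]] [186.313  571.4098 226.9865]
-1 [583.3    -29.0681  14.6991] [586.9482  21.6464  12.8714] [229.1336 111.8969  13.2433] [216.6 159.7  13. ] 
 [[0.99, 0.0, 0.12], [0.12, 0.0, -0.99], [-0.0, 1.0, 0.0]] [[0.87, 0.0, 0.49], [0.49, 0.0, -0.87], [0.0, 1.0, -0.0]] [186.313  571.4098 226.9865]
```

```bash
sed -i 's/Rz(-q\[5\]\*SG)/Rz(q[5])/; s/o=o+R2@\[d,0,L2\].*/o=o+R2@[0,d,L2]/' ik.py; python3 - <<'E'
import ik; from ik import *
st=monitor.state(); S=[(st['q'],st['tcp_pos'],st['ee_rot']),(np.array([10.6418,4.1825,121.1135,10.2611,88.2299,-75.2976]),np.array([216.6,159.7,13.]),np.array([[.13,-.567,-.814],[.991,.075,.107],[0,-.821,.572]])),(np.array([71.941,7.471,85.268,0,87.261,-4.893]),np.array([136.647,584.237,226.635]),None),
(np.array([-22.5747,-.1215,86.0328,-.0025,94.1692,-91.6135]),np.array([532.2,-165.8,295.76]),None),(np.array([-4.385,35.4215,65.7249,1.9379,113.7789,-86.6848]),np.array([536.73,21.66,148.74]),None),(np.array([8.1234,3.2908,109.2517,9.0323,101.2423,-75.3263]),np.array([286.63,150.1,114.62]),None)]
r=lambda p: np.concatenate([fk(s[0],p)[0]-s[1] for s in S])
s=least_squares(r,[0,369,553,50,318,380]); print(s.x, r(s.x).round(1))
for k in(0,1): print((fk(S[k][0])[1].T@S[k][2]).round(2).tolist())
E
```

```text
[ -4.7779 385.946  556.3865  48.1143 286.4861 416.1375] [ 3.8 -1.8 -1.9  8.   6.8 -4.6  4.   2.2 -0.2 -7.  -0.5  0.2 -7.  -1.1
  3.7 -3.7  3.6  2.7]
[[-1.0, -0.0, 0.0], [0.0, -0.0, 1.0], [-0.0, 1.0, 0.0]]
[[-1.0, -0.0, -0.0], [-0.0, 0.0, 1.0], [0.0, 1.0, -0.0]]
```

```bash
sed -i 's/a,L1,L2,d,h,T=p$/a,L1,L2,d,h,T,e=p/; s/\[0,d,L2\]/[e,d,L2]/; s/^M=np.eye(3)/M=np.array([[-1.,0,0],[0,0,1],[0,1,0]])/; s/^P0=.*/P0=np.array([-4.8,386,556,48,286,416,0.])/' ik.py; cat > cand.py <<'E'
from ik import *
import ik
st=monitor.state(); S=[(st['q'],st['tcp_pos']),(np.array([10.6418,4.1825,121.1135,10.2611,88.2299,-75.2976]),np.array([216.6,159.7,13.])),(np.array([71.941,7.471,85.268,0,87.261,-4.893]),np.array([136.647,584.237,226.635])),
(np.array([-22.5747,-.1215,86.0328,-.0025,94.1692,-91.6135]),np.array([532.2,-165.8,295.76])),(np.array([-4.385,35.4215,65.7249,1.9379,113.7789,-86.6848]),np.array([536.73,21.66,148.74])),(np.array([8.1234,3.2908,109.2517,9.0323,101.2423,-75.3263]),np.array([286.63,150.1,114.62])),(np.array([6.5719,1.4716,96.399,8.9206,116.3128,-74.4652]),np.array([328.2,141.,248.6]))]
s=least_squares(lambda p:np.concatenate([fk(a,p)[0]-b for a,b in S]),P0); print(s.x.round(1),np.abs(s.fun).max()); P=s.x
f0=ik.fk; ik.fk=lambda q,p=P:f0(q,p)
Q0=[st['q'],S[1][0]]+[np.array([j,q2,q3,q4,90,q6]) for j in(0,30) for q2,q3 in((0,120),(40,70)) for q4 in(-50,0,50,180) for q6 in(-90,0,90)]
def chk(n,pos,R):
    q,c=ik.ik(np.array(pos,float),R,Q0); print(n,pos,'cost',round(c,3),q.round(0))
if __name__=='__main__':
    u=lambda a:np.array([np.cos(np.radians(a)),np.sin(np.radians(a))])
    for al,(x,y) in ((90,(330,50)),(80,(330,50)),(75,(350,60)),(65,(380,60))):
        a=u(al);w=u(al+90)
        chk(f'L{al}',[*(np.array([x,y])+36.5*w),13],target(a,w,35))
        for sw in(1,-1):
            for sj in (1,-1): chk(f'G{al} strut{sw} jaw{sj}',[*(np.array([x,y])+36.5*w*sw),13],target(a,sj*w,-42))
    a=u(-12.7);w=u(77.3)
    for sw in (1,-1):
        for sj in (1,-1): chk(f'U strut{sw} jaw{sj}',[*(np.array([342,108])+36.5*w*sw),128],target(a,sj*w,48))
E
python3 cand.py
```

```text
[ -0.  369.1 553.4  51.2 318.1 369.4  61.6] 0.03773672465936784
L90 [np.float64(293.5), np.float64(50.00000000000001), 13] cost 0.0 [  34.   -4.  129.  -29.   78. -134.]
G90 strut1 jaw1 [np.float64(293.5), np.float64(50.00000000000001), 13] cost 0.0 [-42.  -6. 135.  30.  83. 125.]
G90 strut1 jaw-1 [np.float64(293.5), np.float64(50.00000000000001), 13] cost 0.0 [-42.  -6. 135.  30.  83. -55.]
G90 strut-1 jaw1 [np.float64(366.5), np.float64(49.99999999999999), 13] cost 0.0 [-35.   4. 126.  34.  80. 130.]
G90 strut-1 jaw-1 [np.float64(366.5), np.float64(49.99999999999999), 13] cost 0.0 [-35.   4. 126.  34.  80. -50.]
L80 [np.float64(294.0545170150544), np.float64(56.33815848484296), 13] cost 0.0 [  32.    1.  125.  -26.   81. -128.]
G80 strut1 jaw1 [np.float64(294.0545170150544), np.float64(56.33815848484296), 13] cost 0.0 [-46. -14. 142.  33.  82. 130.]
G80 strut1 jaw-1 [np.float64(294.0545170150544), np.float64(56.33815848484296), 13] cost 0.0 [-46. -14. 142.  33.  82. -50.]
G80 strut-1 jaw1 [np.float64(365.9454829849456), np.float64(43.66184151515704), 13] cost 0.0 [-39.  -2. 131.  3
[... 1182 characters left out ...]
float64(44.57443344646447), 13] cost 0.0 [-38.  -6. 135.  44.  70. 144.]
G65 strut-1 jaw-1 [np.float64(413.0802342268377), np.float64(44.57443344646447), 13] cost 0.0 [-38.  -6. 135.  44.  70. -36.]
U strut1 jaw1 [np.float64(350.02438645887855), np.float64(143.60701085402377), 128] cost 0.0 [  3.  23.  92.  13. 112. -75.]
U strut1 jaw-1 [np.float64(350.02438645887855), np.float64(143.60701085402377), 128] cost 0.0 [  3.  23.  92.  13. 112. 105.]
U strut-1 jaw1 [np.float64(333.97561354112145), np.float64(72.39298914597623), 128] cost 0.0 [ -4.  20.  95.   7. 112. -81.]
U strut-1 jaw-1 [np.float64(333.97561354112145), np.float64(72.39298914597623), 128] cost 0.0 [ -4.  20.  95.   7. 112.  99.]
```

The full kinematic fit is exact to 0.04 mm. Plan: carry pink back to free space in front of the base, turn it and lay it down. Then regrip tilted the other way, stand it up and set it at its original spot.

>>> jog_arm:
  delta_pos:
    - [0,0,0.02]
    - [0,0,0.055]
    - [0,0,0.095]
    - [0,0,0.13]
    - [-0.025,0,0.137]
    - [-0.065,0,0.137]
    - [-0.11,0,0.137]
    - [-0.155,0,0.137]
    - [-0.2,0,0.137]
    - [-0.24,0,0.137]
  twist:
    - [0,0,0]
    - [0,0,0]
    - [0,0,0]
    - [0,0,0]
    - [0,0,0]
    - [0,0,0]
    - [0,0,0]
    - [0,0,0]
    - [0,0,0]
    - [0,0,0]
  claw: [0.15,0.15,0.15,0.15,0.15,0.15,0.15,0.15,0.15,0.15]

```text
time_s: 54.1
tcp_pos: [345.0, 21.7, 150.7]
ee_rot: [[0.13, -0.566, -0.814], [0.992, 0.074, 0.107], [0.0, -0.821, 0.571]]
force: [0.7, 0.2, 0.2]
grip_width: 0.285
```

>>> jog_arm:
  delta_pos:
    - [-0.015,0.003,0]
    - [-0.02,0.006,0]
    - [-0.025,0.01,0]
    - [-0.03,0.014,0]
    - [-0.035,0.018,0]
    - [-0.04,0.022,0]
    - [-0.044,0.026,0]
    - [-0.048,0.03,0]
    - [-0.05,0.034,0]
    - [-0.052,0.037,0]
  twist:
    - [0,0,0.06]
    - [0,0,0.17]
    - [0,0,0.29]
    - [0,0,0.41]
    - [0,0,0.53]
    - [0,0,0.65]
    - [0,0,0.77]
    - [0,0,0.89]
    - [0,0,1.01]
    - [0,0,1.13]
  claw: [0.15,0.15,0.15,0.15,0.15,0.15,0.15,0.15,0.15,0.15]

```text
time_s: 55.1
tcp_pos: [295.1, 59.2, 150.9]
ee_rot: [[-0.844, -0.306, -0.441], [0.537, -0.482, -0.692], [-0.001, -0.821, 0.571]]
force: [-1.1, 0.6, -1.7]
grip_width: 0.285
```

```bash
python3 -c "
from pink import *
go([293.5,60,150],target([0,1],[-1,0],35))
t=load('top0'); print('sponge',onz(t,327,225,30),onz(t,359,245,30))"
```

```text
at [295.1045  59.2044 150.8526] delta [-0.0016  0.0008 -0.0009] twist [-0.0028  0.0018  0.5666] deg 32.5 q [  23.955    -5.7912  113.9679  -18.8246  101.273  -122.3825] F [-1.1077  0.5991 -1.7474] g 0.285 t 55.1
sponge [444.1093   9.9472  30.    ] [383.9632 -88.7247  30.    ]
```

>>> jog_arm:
  delta_pos:
    - [-0.002,0.003,0]
    - [-0.004,0.006,0]
    - [-0.005,0.009,0]
    - [-0.005,0.012,0]
    - [-0.005,0.012,0]
    - [-0.005,0.012,-0.02]
    - [-0.005,0.012,-0.045]
    - [-0.005,0.012,-0.07]
    - [-0.005,0.012,-0.095]
    - [-0.005,0.012,-0.115]
  twist:
    - [0,0,0.12]
    - [0,0,0.24]
    - [0,0,0.36]
    - [0,0,0.48]
    - [0,0,0.566]
    - [0,0,0.566]
    - [0,0,0.566]
    - [0,0,0.566]
    - [0,0,0.566]
    - [0,0,0.566]
  claw: [0.15,0.15,0.15,0.15,0.15,0.15,0.15,0.15,0.15,0.15]

```text
time_s: 56.1
tcp_pos: [289.9, 70.9, 34.5]
ee_rot: [[-1.0, -0.003, -0.006], [0.006, -0.572, -0.821], [-0.001, -0.821, 0.572]]
force: [0.1, 0.2, -1.7]
grip_width: 0.287
```

>>> jog_arm:
  delta_pos:
    - [0,0,-0.008]
    - [0,0,-0.014]
    - [0,0,-0.018]
    - [0,0,-0.02]
    - [0,0,-0.02]
    - [0,0,-0.02]
  twist:
    - [0,0,0]
    - [0,0,0]
    - [0,0,0]
    - [0,0,0]
    - [0,0,0]
    - [0,0,0]
  claw: [0.15,0.15,0.15,0.15,0.15,0.15]

```text
time_s: 56.7
tcp_pos: [290.2, 70.9, 15.1]
ee_rot: [[-1.0, -0.002, -0.005], [0.005, -0.572, -0.82], [-0.001, -0.82, 0.572]]
force: [1.1, -0.7, -1.3]
grip_width: 0.285
```

```bash
python3 -c "
from pink import *
go([293.5,70,13],target([0,1],[-1,0],35)); pk('t15',12)"
```

```text
at [290.2387  70.894   15.095 ] delta [ 0.0033 -0.0009 -0.0021] twist [-0.002   0.0008  0.0053] deg 0.3 q [  36.8542   -2.333   127.451   -27.688    79.0632 -131.5696] F [ 1.1263 -0.6693 -1.2964] g 0.285 t 56.7
pink [292 247  35  33 758] [[374.0, 119.0], [375.0, 13.0], [276.0, 12.0], [274.0, 118.0]] [106.  99. 106.  99.]
```

Lower the last 2 mm, release, and back out along the tool axis.

>>> jog_arm:
  delta_pos:
    - [0,0,-0.001]
    - [0,0,-0.002]
    - [0,0,-0.002]
    - [0,0,-0.002]
    - [0,0,-0.002]
    - [0,0,-0.002]
    - [0,0,-0.002]
  twist:
    - [0,0,0]
    - [0,0,0]
    - [0,0,0]
    - [0,0,0]
    - [0,0,0]
    - [0,0,0]
    - [0,0,0]
  claw: [0.15,0.15,0.15,0.35,0.48,0.48,0.48]

```text
time_s: 57.45
tcp_pos: [289.8, 70.6, 12.6]
ee_rot: [[-1.0, -0.003, -0.004], [0.005, -0.572, -0.82], [0.0, -0.82, 0.572]]
force: [0.6, -0.0, 0.4]
grip_width: 0.475
```

>>> jog_arm:
  delta_pos:
    - [0,0.006,0.008]
    - [0,0.017,0.025]
    - [0,0.034,0.049]
    - [0,0.057,0.082]
    - [0,0.08,0.115]
    - [0,0.103,0.148]
    - [0,0.103,0.18]
    - [0,0.103,0.21]
    - [0,0.103,0.24]
    - [0,0.103,0.24]
  twist:
    - [0,0,0]
    - [0,0,0]
    - [0,0,0]
    - [0,0,0]
    - [0,0,0]
    - [0,0,0]
    - [0,0,0]
    - [0,0,0]
    - [0,0,0]
    - [0,0,0]
  claw: [0.48,0.48,0.48,0.48,0.48,0.48,0.48,0.48,0.48,0.48]

```text
time_s: 58.45
tcp_pos: [291.1, 175.3, 257.1]
ee_rot: [[-1.0, 0.001, -0.007], [0.005, -0.568, -0.823], [-0.005, -0.823, 0.568]]
force: [0.5, -0.8, 0.3]
grip_width: 0.479
```

```bash
python3 -c "
from pink import *
from cand import chk
pk('t16',12); a=np.array([0,1.]); w=np.array([-1.,0])
for sj in(1,-1):
  R=target(a,sj*w,-42); up=-R[:,1]; T=np.array([366.5,70,6])+up*8.6; print(T,T+up*110); chk('hover',T+up*110,R); go(T+up*110,R)
for th in (20,0,-20): chk('mid%d'%th,[340,70,260],target(a,w,th))
for th in (20,0,-20): chk('mid-%d'%th,[340,70,260],target(a,-w,th))
"
```

```text
[ -0.  369.1 553.4  51.2 318.1 369.4  61.6] 0.03700223435825478
pink [ 270  247   57   33 1654] [[373.0, 188.0], [375.0, 13.0], [276.0, 12.0], [273.0, 187.0]] [175.  99. 175. 100.]
[366.5     64.2455  12.391 ] [366.5     -9.3589  94.137 ]
hover [366.5     -9.3589  94.137 ] cost 0.0 [-42.  -2. 120.  30.  92. 131.]
at [290.5192 174.836  254.8545] delta [ 0.076  -0.1842 -0.1607] twist [ 1.3387 -0.0006  0.0064] deg 76.7 q [  46.8772   -9.8695  106.2951  -24.2544  108.7254 -135.4822] F [ 0.2386 -0.1363 -0.8773] g 0.481 t 58.5
[366.5     64.2455  12.391 ] [366.5     -9.3589  94.137 ]
hover [366.5     -9.3589  94.137 ] cost 0.0 [-42.  -2. 120.  30.  92. -49.]
at [290.5192 174.836  254.8545] delta [ 0.076  -0.1842 -0.1607] twist [ 0.0056  0.1996 -3.1305] deg 179.7 q [  46.8772   -9.8695  106.2951  -24.2544  108.7254 -135.4822] F [ 0.2386 -0.1363 -0.8773] g 0.481 t 58.5
mid20 [340, 70, 260] cost 0.462 [  26.  -26.  115.  -22.  100. -152.]
mid0 [340, 70, 260] cost 4.617 [  17.  -35.  119.  -12.   96. -152.]
mid-20 [340, 70, 260] cost 1.352 [-24. -36. 122.  24. 102. 152.]
mid-20 [340, 70, 260] cost 0.0 [ 23. -27. 115. -19. 100.  21.]
mid-0 [340, 70, 260] cost 0.0 [  3. -35. 118.  -0.  97.   3.]
mid--20 [340, 70, 260] cost 0.0 [-18. -36. 121.  19. 101. -15.]
```

>>> jog_arm:
  delta_pos:
    - [0.004,-0.008,0]
    - [0.008,-0.017,0]
    - [0.012,-0.025,0]
    - [0.016,-0.034,0]
    - [0.02,-0.042,0]
    - [0.024,-0.05,0]
    - [0.028,-0.059,0]
    - [0.032,-0.068,0]
    - [0.036,-0.076,0]
    - [0.04,-0.085,0]
  twist:
    - [0,0.0084,-0.1315]
    - [0,0.0168,-0.263]
    - [0.001,0.025,-0.3945]
    - [0.001,0.0336,-0.526]
    - [0.001,0.042,-0.6575]
    - [0.001,0.05,-0.789]
    - [0.002,0.059,-0.92]
    - [0.002,0.067,-1.052]
    - [0.002,0.0756,-1.1835]
    - [0.002,0.084,-1.315]
  claw: [0.48,0.48,0.48,0.48,0.48,0.48,0.48,0.48,0.48,0.48]

```text
time_s: 59.5
tcp_pos: [329.5, 88.5, 251.7]
ee_rot: [[-0.24, -0.606, -0.758], [0.969, -0.099, -0.228], [0.063, -0.789, 0.611]]
force: [-0.7, -0.4, 0.3]
grip_width: 0.477
```

>>> jog_arm:
  delta_pos:
    - [0.004,-0.01,0]
    - [0.008,-0.02,0]
    - [0.012,-0.03,0]
    - [0.016,-0.04,0]
    - [0.02,-0.05,0]
    - [0.024,-0.06,0]
    - [0.028,-0.07,0]
    - [0.032,-0.08,0]
    - [0.036,-0.09,0]
    - [0.036,-0.1,0]
  twist:
    - [0,0.0084,-0.1315]
    - [0,0.0168,-0.263]
    - [0.001,0.025,-0.3945]
    - [0.001,0.0336,-0.526]
    - [0.001,0.042,-0.6575]
    - [0.001,0.05,-0.789]
    - [0.002,0.059,-0.92]
    - [0.002,0.067,-1.052]
    - [0.002,0.0756,-1.1835]
    - [0.002,0.084,-1.315]
  claw: [0.48,0.48,0.48,0.48,0.48,0.48,0.48,0.48,0.48,0.48]

```text
time_s: 60.5
tcp_pos: [365.8, -11.5, 251.7]
ee_rot: [[0.88, -0.296, -0.372], [0.474, 0.599, 0.646], [0.032, -0.744, 0.667]]
force: [-0.7, -1.1, -0.5]
grip_width: 0.48
```

```bash
python3 -c "
from pink import *
# board as seen: corners (373,188),(375,13),(276,12),(273,187): centre & axis
C=np.array([[373,188],[375,13],[276,12],[273,187]]).mean(0); a=np.array([-2.5/175,1.]); a/=np.linalg.norm(a); w=np.array([-a[1],a[0]])
hc=C-a*(123-88.5); sp=hc-36.5*w; R=target(a,-w,-42); up=-R[:,1]; T=np.r_[sp,6]+up*8.6; print('C',C,'hole',hc,'grip',T,'hover',T+up*100); go(T+up*100,R)"
```

```text
C [324.25 100.  ] hole [324.7428  65.5035] grip [361.3213  60.271   12.391 ] hover [362.2771  -6.6353  86.7055]
at [365.8021 -11.5004 251.7415] delta [-0.0035  0.0049 -0.165 ] twist [-0.0058  0.0316 -0.4797] deg 27.5 q [-31.6556  -1.0392 101.4313  23.0265 114.9883 -57.5457] F [-0.7368 -1.0797 -0.5333] g 0.48 t 60.5
```

>>> jog_arm:
  delta_pos:
    - [-0.001,0.001,-0.01]
    - [-0.002,0.002,-0.04]
    - [-0.003,0.003,-0.075]
    - [-0.003,0.004,-0.11]
    - [-0.003,0.005,-0.14]
    - [-0.003,0.005,-0.16]
    - [-0.003,0.005,-0.165]
    - [-0.003,0.005,-0.165]
    - [-0.003,0.005,-0.165]
  twist:
    - [-0.0015,0.008,-0.12]
    - [-0.003,0.016,-0.24]
    - [-0.004,0.024,-0.36]
    - [-0.006,0.032,-0.48]
    - [-0.006,0.032,-0.48]
    - [-0.006,0.032,-0.48]
    - [-0.006,0.032,-0.48]
    - [-0.006,0.032,-0.48]
    - [-0.006,0.032,-0.48]
  claw: [0.48,0.48,0.48,0.48,0.48,0.48,0.48,0.48,0.48]

```text
time_s: 61.4
tcp_pos: [363.3, -6.5, 88.4]
ee_rot: [[1.0, -0.012, -0.016], [0.02, 0.667, 0.745], [0.001, -0.745, 0.667]]
force: [-0.5, 0.8, -0.4]
grip_width: 0.481
```

```bash
cat > g2.py <<'E'
from pink import *
a=np.array([-2.5/175,1.]); a/=np.linalg.norm(a); w=np.array([-a[1],a[0]])
R=target(a,-w,-42); G=np.array([362.,60.5,12.4])
E
python3 -c "
from g2 import *
go(G,R); wi=shot('wrist','w17')
h=cv2.cvtColor(wi['image'],cv2.COLOR_BGR2HSV); m=cv2.inRange(h,(155,60,60),(178,255,255)); k,l,q,ce=cv2.connectedComponentsWithStats(m); i=1+np.argmax(q[1:,4]); m=(l==i).astype(np.uint8)
c,hi=cv2.findContours(m,cv2.RETR_CCOMP,2)
for k,cc in enumerate(c):
    if cv2.contourArea(cc)>100:
        P=cv2.approxPolyDP(cc,4,True)[:,0]; print('hole' if hi[0][k][3]>=0 else 'outer',P.tolist(),[onz(wi,*p,12,True)[:2].round(0).tolist() for p in P])
"
```

```text
at [363.2738  -6.4764  88.3509] delta [-0.0013  0.067  -0.076 ] twist [ 0.0023  0.0015 -0.0058] deg 0.4 q [-41.1081  -1.4977 120.6769  29.6621  91.6092 -49.776 ] F [-0.4629  0.7879 -0.448 ] g 0.481 t 61.4
outer [[250, 95], [228, 191], [223, 249], [242, 250], [258, 230], [280, 225], [277, 247], [281, 242], [283, 253], [336, 253], [337, 96]] [[278.0, 187.0], [276.0, 66.0], [279.0, 11.0], [296.0, 11.0], [308.0, 29.0], [327.0, 34.0], [326.0, 15.0], [329.0, 19.0], [331.0, 10.0], [374.0, 11.0], [376.0, 185.0]]
hole [[261, 179], [306, 178], [308, 211], [259, 211]] [[306.0, 79.0], [347.0, 80.0], [350.0, 48.0], [307.0, 47.0]]
```

>>> jog_arm:
  delta_pos:
    - [0,0.014,-0.016]
    - [-0.001,0.03,-0.034]
    - [-0.001,0.042,-0.048]
    - [-0.001,0.05,-0.058]
    - [-0.001,0.056,-0.064]
    - [-0.001,0.06,-0.069]
    - [-0.001,0.063,-0.072]
    - [-0.001,0.065,-0.0745]
    - [-0.001,0.066,-0.076]
    - [-0.001,0.066,-0.076]
  twist:
    - [0,0,-0.003]
    - [0.002,0.001,-0.006]
    - [0.002,0.001,-0.006]
    - [0.002,0.001,-0.006]
    - [0.002,0.001,-0.006]
    - [0.002,0.001,-0.006]
    - [0.002,0.001,-0.006]
    - [0.002,0.001,-0.006]
    - [0.002,0.001,-0.006]
    - [0.002,0.001,-0.006]
  claw: [0.48,0.48,0.48,0.48,0.48,0.48,0.48,0.48,0.48,0.48]

```text
time_s: 62.45
tcp_pos: [362.8, 59.8, 12.8]
ee_rot: [[1.0, -0.008, -0.011], [0.014, 0.67, 0.742], [0.001, -0.742, 0.67]]
force: [-0.1, 3.2, 6.9]
grip_width: 0.48
```

```bash
python3 -c "
from g2 import *
go(G,R)"
```

```text
at [362.8424  59.7931  12.8048] delta [-0.0008  0.0007 -0.0004] twist [-0.0012  0.0015  0.0006] deg 0.1 q [-34.3176   3.1361 126.3694  33.8789  79.8828 -50.1895] F [-0.0665  3.1956  6.9485] g 0.48 t 62.45
```

>>> jog_arm:
  delta_pos:
    - [0,0.001,0.001]
    - [0,0.002,0.001]
    - [0,0.0025,0.001]
    - [0,0.0025,0.001]
    - [0,0.0025,0.001]
  twist:
    - [0,0,0]
    - [0,0,0]
    - [0,0,0]
    - [0,0,0]
    - [0,0,0]
  claw: [0.48,0.48,0.48,0.48,0.48]

```text
time_s: 62.95
tcp_pos: [361.9, 62.1, 12.6]
ee_rot: [[1.0, -0.009, -0.01], [0.014, 0.669, 0.743], [0.0, -0.743, 0.669]]
force: [-1.0, 0.5, -0.4]
grip_width: 0.482
```

>>> jog_arm:
  delta_pos:
    - [0,0,0]
    - [0,0,0]
    - [0,0,0]
    - [0,0,0]
    - [0,0,0]
    - [0,0,0]
    - [0,0,0]
  twist:
    - [0,0,0]
    - [0,0,0]
    - [0,0,0]
    - [0,0,0]
    - [0,0,0]
    - [0,0,0]
    - [0,0,0]
  claw: [0.35,0.15,0.15,0.15,0.15,0.15,0.15]

```text
time_s: 63.65
tcp_pos: [361.9, 62.1, 12.6]
ee_rot: [[1.0, -0.009, -0.01], [0.014, 0.669, 0.743], [0.0, -0.743, 0.669]]
force: [1.1, 0.8, 0.2]
grip_width: 0.284
```

```bash
python3 -c "
from pink import *
from cand import chk
u=lambda a:np.array([np.cos(np.radians(a)),np.sin(np.radians(a))])
go([360,60,300],target(u(90.8),-u(180.8),-42))
for th in(-42,-10,20,48): chk('pitch%d'%th,[360,60,300],target(u(90.8),-u(180.8),th))
for al in(60,30,0,-12.7): chk('yaw%d'%al,[345,75,300],target(u(al),-u(al+90),48))
chk('low',[340,70.5,128],target(u(-12.7),-u(77.3),48))
"
```

```text
[ -0.  369.1 553.4  51.2 318.1 369.5  61.6] 0.037709902495493
at [361.9143  62.0823  12.6388] delta [-0.0019 -0.0021  0.2874] twist [0.0003 0.0001 0.0001] deg 0.0 q [-34.0445   2.8496 126.6391  33.915   79.7518 -49.9367] F [1.1459 0.7785 0.1552] g 0.284 t 63.65
pitch-42 [360, 60, 300] cost 0.0 [-34. -23. 115.  36. 111. -29.]
pitch-10 [360, 60, 300] cost 0.0 [ -9. -33. 113.  10. 101.  -8.]
pitch20 [360, 60, 300] cost 0.0 [ 20. -25. 109. -19. 102.  16.]
pitch48 [360, 60, 300] cost 0.0 [ 37.  -8. 106. -40. 110.  32.]
yaw60 [345, 75, 300] cost 0.0 [ 28.   5.  93. -28. 122.  52.]
yaw30 [345, 75, 300] cost 0.0 [ 15.  12.  85. -14. 129.  71.]
yaw0 [345, 75, 300] cost 0.0 [  2.  13.  85.   2. 131.  93.]
yaw-12 [345, 75, 300] cost 0.0 [ -3.  11.  87.   9. 130. 102.]
low [340, 70.5, 128] cost 0.0 [ -4.  21.  94.   7. 113.  99.]
```

All steps are feasible. I'll lift, pitch the board upright and yaw it to the original heading.

>>> jog_arm:
  delta_pos:
    - [0,0,0.01]
    - [0,0,0.03]
    - [0,0,0.06]
    - [0,0,0.1]
    - [0,0,0.14]
    - [0,0,0.18]
    - [0,0,0.22]
    - [0,0,0.255]
    - [0,0,0.28]
    - [0,0,0.287]
  twist:
    - [0,0,0]
    - [0,0,0]
    - [0,0,0]
    - [0,0,0]
    - [0,0,0]
    - [0,0,0]
    - [0,0,0]
    - [0,0,0]
    - [0,0,0]
    - [0,0,0]
  claw: [0.15,0.15,0.15,0.15,0.15,0.15,0.15,0.15,0.15,0.15]

```text
time_s: 64.65
tcp_pos: [362.3, 61.8, 302.6]
ee_rot: [[1.0, -0.006, -0.013], [0.014, 0.667, 0.745], [0.004, -0.745, 0.667]]
force: [0.5, -0.6, -1.5]
grip_width: 0.286
```

>>> jog_arm:
  delta_pos:
    - [0,0,0]
    - [0,0,0]
    - [0,0,0]
    - [0,0,0]
    - [0,0,0]
    - [0,0,0]
    - [0,0,0]
    - [0,0,0]
    - [0,0,0]
    - [0,0,0]
  twist:
    - [-0.08,-0.001,0]
    - [-0.2,-0.003,0]
    - [-0.32,-0.004,0]
    - [-0.44,-0.006,0]
    - [-0.56,-0.008,0]
    - [-0.68,-0.01,0]
    - [-0.8,-0.011,0]
    - [-0.92,-0.013,0]
    - [-1.04,-0.015,0]
    - [-1.16,-0.016,0]
  claw: [0.15,0.15,0.15,0.15,0.15,0.15,0.15,0.15,0.15,0.15]

```text
time_s: 65.65
tcp_pos: [361.6, 62.3, 299.4]
ee_rot: [[1.0, 0.007, -0.013], [0.015, -0.419, 0.908], [0.001, -0.908, -0.419]]
force: [-0.1, 0.3, -2.5]
grip_width: 0.285
```

>>> jog_arm:
  delta_pos:
    - [0,0,0]
    - [0,0,0]
    - [0,0,0]
    - [0,0,0]
    - [0,0,0]
    - [0,0,0]
  twist:
    - [-0.12,-0.002,0]
    - [-0.24,-0.003,0]
    - [-0.34,-0.005,0]
    - [-0.4,-0.006,0]
    - [-0.41,-0.006,0]
    - [-0.41,-0.006,0]
  claw: [0.15,0.15,0.15,0.15,0.15,0.15]

```text
time_s: 66.25
tcp_pos: [361.4, 62.1, 298.5]
ee_rot: [[1.0, 0.009, -0.012], [0.015, -0.743, 0.669], [-0.002, -0.669, -0.743]]
force: [-0.2, -0.6, -1.5]
grip_width: 0.286
```

```bash
python3 -c "
from pink import *
u=lambda a:np.array([np.cos(np.radians(a)),np.sin(np.radians(a))])
go([360,60,300],target(u(90.8),-u(180.8),48)); pk('t18',350)
s=shot('scene','s18'); h=cv2.cvtColor(s['image'],cv2.COLOR_BGR2HSV); m=cv2.inRange(h,(155,60,60),(178,255,255));m[:,300:350]|=0; m[:,460:]=0; c,_=cv2.findContours(m,0,2); c=max(c,key=cv2.contourArea); print(cv2.approxPolyDP(c,3,True)[:,0].tolist())
st=monitor.state(); Rr=st['ee_rot'];  a=np.r_[u(90.8),0]; w=np.r_[u(180.8),0]; z=np.array([0,0,1.])
B=st['tcp_pos']-6.6*a+36.5*w   # board midplane, at height 126 over foot
for n,p in(('F-',B-126*z-50*w),('F+',B-126*z+50*w),('T-',B+51*z-50*w),('T+',B+51*z+50*w)): print(n,proj(s,p),proj(load('t18'),p))
"
```

```text
at [361.3928  62.1024 298.5256] delta [-0.0014 -0.0021  0.0015] twist [ 0.     -0.0024 -0.0008] deg 0.1 q [ 37.2641  -7.9057 105.899  -39.5066 110.1893  31.8502] F [-0.1985 -0.5921 -1.4769] g 0.286 t 66.25
pink [302 253   9  54 396] [[392.0, 60.0], [392.0, 42.0], [276.0, 41.0], [275.0, 59.0]] [ 18. 116.  18. 116.]
[[389, 135], [376, 141], [371, 135], [364, 136], [362, 176], [386, 165]]
F- [362.037  176.1904] [309.0342 252.0774]
F+ [385.5166 164.4384] [309.1354 289.558 ]
T- [367.2735 112.067 ] [304.0113 260.4101]
T+ [392.823  103.0107] [304.114  306.0205]
```

The board hangs upright: foot corners seen at (362,176) and (386,165) match the prediction exactly. I'll yaw it to the original heading.

>>> jog_arm:
  delta_pos:
    - [-0.002,0,0]
    - [-0.004,0.001,0]
    - [-0.006,0.002,0]
    - [-0.008,0.003,0]
    - [-0.01,0.004,0]
    - [-0.012,0.005,0]
    - [-0.014,0.006,0]
    - [-0.016,0.007,0]
    - [-0.018,0.008,0]
    - [-0.021,0.008,0]
  twist:
    - [0,0,-0.07]
    - [0,0,-0.18]
    - [0,0,-0.3]
    - [0,0,-0.42]
    - [0,0,-0.54]
    - [0,0,-0.66]
    - [0,0,-0.78]
    - [0,0,-0.9]
    - [0,0,-1.02]
    - [0,0,-1.14]
  claw: [0.15,0.15,0.15,0.15,0.15,0.15,0.15,0.15,0.15,0.15]

```text
time_s: 67.35
tcp_pos: [341.5, 69.8, 300.3]
ee_rot: [[0.425, -0.671, 0.608], [-0.905, -0.315, 0.285], [0.0, -0.672, -0.741]]
force: [-0.1, -0.6, -2.4]
grip_width: 0.289
```

>>> jog_arm:
  delta_pos:
    - [0,0,0]
    - [0,0,0]
    - [0,0,0]
    - [0,0,0]
    - [0,0,0]
    - [0,0,0]
    - [0,0,0]
    - [0,0,0]
  twist:
    - [0,0,-0.12]
    - [0,0,-0.24]
    - [0,0,-0.36]
    - [0,0,-0.48]
    - [0,0,-0.58]
    - [0,0,-0.65]
    - [0,0,-0.666]
    - [0,0,-0.666]
  claw: [0.15,0.15,0.15,0.15,0.15,0.15,0.15,0.15]

```text
time_s: 68.15
tcp_pos: [341.1, 69.4, 300.2]
ee_rot: [[-0.22, -0.723, 0.655], [-0.975, 0.164, -0.148], [-0.0, -0.671, -0.741]]
force: [-0.3, -0.3, -2.0]
grip_width: 0.284
```

```bash
cat > fin.py <<'E'
from pink import *
u=lambda a:np.array([np.cos(np.radians(a)),np.sin(np.radians(a))])
RU=target(u(-12.9),-u(77.1),48); F=np.array([*(np.array([342,107])+6.6*u(-12.9)-36.5*u(77.1)),126.])
def s_chk(tag):
    s=shot('scene',tag); h=cv2.cvtColor(s['image'],cv2.COLOR_BGR2HSV); m=cv2.inRange(h,(155,60,60),(178,255,255)); m[:,460:]=0;m[:80]=0; c,_=cv2.findContours(m,0,2); c=max(c,key=cv2.contourArea); print(tag,cv2.approxPolyDP(c,3,True)[:,0].tolist())
    st=monitor.state(); Rr=st['ee_rot']; w=-Rr[:,0]; z=np.array([0,0,1.]); a=-Rr[:,1]*[1,1,0]; a/=np.linalg.norm(a); B=st['tcp_pos']-6.6*a+36.5*w
    for n,p in(('F-',B-126*z-50*w),('F+',B-126*z+50*w),('T-',B+51*z-50*w),('T+',B+51*z+50*w)): print(n,p.round(0),proj(s,p).round(1))
E
python3 -c "
from fin import *
go(F,RU); s_chk('s19')"
```

```text
at [341.1352  69.3718 300.1791] delta [-0.0009  0.0006 -0.1742] twist [ 0.0001  0.0028 -0.0028] deg 0.2 q [ -3.9933  10.2234  87.2655   8.4493 129.7125 101.2955] F [-0.2942 -0.3374 -2.0364] g 0.284 t 68.15
s19 [[392, 115], [385, 127], [395, 133], [394, 143], [386, 141], [384, 135], [376, 137], [372, 171], [397, 187], [408, 122]]
F- [332.  58. 174.] [373.5 171.2]
F+ [354. 156. 174.] [397.3 187.8]
T- [332.  58. 351.] [379.9 108.2]
T+ [354. 156. 351.] [406.9 121.2]
```

>>> jog_arm:
  delta_pos:
    - [-0.001,0.0005,-0.015]
    - [-0.001,0.0005,-0.035]
    - [-0.001,0.0005,-0.06]
    - [-0.001,0.0005,-0.085]
    - [-0.001,0.0005,-0.11]
    - [-0.001,0.0005,-0.13]
    - [-0.001,0.0005,-0.147]
    - [-0.001,0.0005,-0.158]
    - [-0.001,0.0005,-0.166]
    - [-0.001,0.0005,-0.168]
  twist:
    - [0,0.003,-0.003]
    - [0,0.003,-0.003]
    - [0,0.003,-0.003]
    - [0,0.003,-0.003]
    - [0,0.003,-0.003]
    - [0,0.003,-0.003]
    - [0,0.003,-0.003]
    - [0,0.003,-0.003]
    - [0,0.003,-0.003]
    - [0,0.003,-0.003]
  claw: [0.15,0.15,0.15,0.15,0.15,0.15,0.15,0.15,0.15,0.15]

```text
time_s: 69.2
tcp_pos: [339.7, 70.7, 131.0]
ee_rot: [[-0.222, -0.727, 0.65], [-0.975, 0.165, -0.149], [0.001, -0.667, -0.745]]
force: [-0.0, 0.6, -1.7]
grip_width: 0.285
```

>>> jog_arm:
  delta_pos:
    - [0,0,-0.001]
    - [0,0,-0.002]
    - [0,0,-0.003]
    - [0,0,-0.003]
  twist:
    - [0,0,0]
    - [0,0,0]
    - [0,0,0]
    - [0,0,0]
  claw: [0.15,0.15,0.15,0.15]

```text
time_s: 69.6
tcp_pos: [340.1, 70.6, 129.0]
ee_rot: [[-0.222, -0.726, 0.651], [-0.975, 0.165, -0.149], [0.001, -0.668, -0.744]]
force: [-0.5, -0.7, 0.1]
grip_width: 0.285
```

```bash
python3 -c "
from fin import *
go(F,RU); s_chk('s20')"
```

```text
at [340.097   70.5568 128.9731] delta [ 0.0002 -0.0006 -0.003 ] twist [ 0.0004 -0.002  -0.0008] deg 0.1 q [ -3.9269  20.5605  94.2346   7.1656 112.8045  98.8112] F [-0.4735 -0.7212  0.0557] g 0.285 t 69.6
s20 [[375, 170], [386, 181], [382, 188], [388, 199], [386, 202], [378, 195], [373, 198], [368, 222], [388, 240], [399, 187]]
F- [331.  59.   3.] [368.9 221.6]
F+ [353. 156.   3.] [390.1 240.4]
T- [331.  59. 180.] [374.2 169.3]
T+ [353. 156. 180.] [398.  185.9]
```

>>> jog_arm:
  delta_pos:
    - [0,0,-0.0005]
    - [0,0,-0.001]
    - [0,0,-0.001]
    - [0,0,-0.001]
  twist:
    - [0,0,0]
    - [0,0,0]
    - [0,0,0]
    - [0,0,0]
  claw: [0.15,0.15,0.15,0.15]

```text
time_s: 70.05
tcp_pos: [339.9, 70.2, 128.6]
ee_rot: [[-0.222, -0.727, 0.65], [-0.975, 0.165, -0.149], [0.001, -0.667, -0.745]]
force: [-0.6, -4.0, 7.3]
grip_width: 0.286
```

>>> jog_arm:
  delta_pos:
    - [0,0,0.0006]
    - [0,0,0.0006]
    - [0,0,0.0006]
  twist:
    - [0,0,0]
    - [0,0,0]
    - [0,0,0]
  claw: [0.15,0.15,0.15]

```text
time_s: 70.35
tcp_pos: [339.8, 70.4, 128.7]
ee_rot: [[-0.222, -0.727, 0.65], [-0.975, 0.165, -0.149], [0.001, -0.667, -0.745]]
force: [-1.2, -4.3, 4.5]
grip_width: 0.286
```

>>> jog_arm:
  delta_pos:
    - [0,0,0]
    - [0,0,0]
    - [0,0,0]
    - [0,0,0]
    - [0,0,0]
    - [0,0,0]
    - [0,0,0]
    - [0,0,0]
  twist:
    - [0,0,0]
    - [0,0,0]
    - [0,0,0]
    - [0,0,0]
    - [0,0,0]
    - [0,0,0]
    - [0,0,0]
    - [0,0,0]
  claw: [0.29,0.31,0.34,0.37,0.41,0.45,0.48,0.48]

```text
time_s: 71.15
tcp_pos: [339.8, 70.7, 128.2]
ee_rot: [[-0.222, -0.726, 0.65], [-0.975, 0.165, -0.149], [0.001, -0.667, -0.745]]
force: [0.3, -0.0, -0.7]
grip_width: 0.479
```

```bash
python3 -c "
from fin import *
go(F,RU); s_chk('s21')"
```

```text
at [339.8326  70.6799 128.1934] delta [ 0.0005 -0.0007 -0.0022] twist [ 0.0002 -0.0027 -0.0008] deg 0.2 q [ -3.9182  20.6307  94.264    7.1717 112.7478  98.8086] F [ 0.2571 -0.0356 -0.6586] g 0.479 t 71.15
s21 [[374, 170], [385, 180], [382, 189], [387, 200], [374, 197], [369, 204], [368, 222], [388, 240], [398, 187]]
F- [330.  59.   2.] [369.  221.8]
F+ [353. 156.   2.] [390.1 240.6]
T- [330.  59. 179.] [374.3 169.5]
T+ [353. 156. 179.] [398.  186.1]
```

Released and standing. I'll withdraw straight back along the tool axis, then rise.

>>> jog_arm:
  delta_pos:
    - [0.003,-0.0007,0.0028]
    - [0.008,-0.0018,0.0073]
    - [0.015,-0.0034,0.0138]
    - [0.025,-0.0057,0.023]
    - [0.036,-0.0082,0.033]
    - [0.048,-0.0109,0.044]
    - [0.055,-0.0125,0.06]
    - [0.055,-0.0125,0.09]
    - [0.055,-0.0125,0.12]
    - [0.055,-0.0125,0.15]
  twist:
    - [0,0,0]
    - [0,0,0]
    - [0,0,0]
    - [0,0,0]
    - [0,0,0]
    - [0,0,0]
    - [0,0,0]
    - [0,0,0]
    - [0,0,0]
    - [0,0,0]
  claw: [0.48,0.48,0.48,0.48,0.48,0.48,0.48,0.48,0.48,0.48]

```text
time_s: 72.2
tcp_pos: [395.3, 57.9, 279.9]
ee_rot: [[-0.223, -0.726, 0.651], [-0.975, 0.165, -0.149], [0.001, -0.667, -0.745]]
force: [-0.3, -0.7, -0.5]
grip_width: 0.474
```

>>> jog_arm:
  delta_pos:
    - [0,0,0.03]
    - [0,0,0.06]
    - [0,0,0.09]
    - [0,0,0.12]
    - [0,0,0.12]
    - [0,0,0.12]
  twist:
    - [0,0,0]
    - [0,0,0]
    - [0,0,0]
    - [0,0,0]
    - [0,0,0]
    - [0,0,0]
  claw: [0.48,0.48,0.48,0.48,0.48,0.48]

```text
time_s: 72.8
tcp_pos: [395.4, 58.0, 398.9]
ee_rot: [[-0.223, -0.725, 0.652], [-0.975, 0.165, -0.149], [0.001, -0.669, -0.743]]
force: [0.3, 0.2, -1.3]
grip_width: 0.477
```

```bash
python3 - <<'E'
from fin import *
s_chk('s22'); s=load('s22'); s0=load('scene0'); t=shot('top','t22'); st=monitor.state(); print(st['time_s'],st['tcp_pos'],st['force'])
def comp(c,lo,hi,box,n=20):
    x0,y0,x1,y1=box; m=cv2.inRange(cv2.cvtColor(c['image'],cv2.COLOR_BGR2HSV),lo,hi)[y0:y1,x0:x1]; k,l,q,ce=cv2.connectedComponentsWithStats(m); return [(q[i]+[x0,y0,0,0,0]).tolist() for i in range(1,k) if q[i][4]>n]
for c in (s0,s): print('pink',comp(c,(155,60,60),(178,255,255),(350,150,430,260)),'orange',comp(c,(5,170,100),(14,255,255),(150,130,300,300)),'red tip',comp(c,(0,120,60),(4,255,255),(235,155,285,182)),'gr/sponge',comp(c,(50,130,50),(80,255,255),(290,100,460,260)),'bl',comp(c,(105,140,60),(125,255,255),(300,150,520,270)))
for c in(load('top0'),t): print('top pink',comp(c,(155,60,60),(178,255,255),(250,230,330,340)),'orange',comp(c,(5,170,100),(14,255,255),(280,80,480,260)))
cv2.imwrite('pics/fin.png',np.vstack([s['image'][80:360],cv2.resize(t['image'][60:340],(640,280))]))
E
```

```text
s22 [[374, 170], [368, 222], [388, 240], [398, 187]]
F- [386.  46. 272.] [359.4 142.2]
F+ [408. 144. 272.] [383.9 158. ]
T- [386.  46. 449.] [364.7  70.1]
T+ [408. 144. 449.] [392.8  80.9]
72.9 [394.8562  58.0898 397.401 ] [-0.0669 -0.5027 -0.4034]
pink [[368, 170, 31, 71, 1380]] orange [[183, 221, 40, 59, 1511], [253, 232, 26, 45, 954]] red tip [[248, 170, 7, 8, 35]] gr/sponge [[318, 110, 6, 75, 311], [309, 181, 45, 34, 740]] bl [[317, 204, 42, 38, 574], [470, 238, 7, 21, 117]]
pink [[368, 170, 31, 71, 1398]] orange [[252, 158, 17, 22, 304], [183, 221, 40, 59, 1510]] red tip [[248, 169, 8, 9, 41]] gr/sponge [[318, 110, 6, 75, 308], [309, 202, 26, 22, 334], [407, 226, 53, 34, 1277]] bl [[394, 208, 55, 62, 1158], [471, 238, 6, 21, 116], [423, 244, 8, 9, 56]]
top pink [[273, 255, 39, 17, 327]] orange [[346, 95, 28, 35, 726], [317, 140, 19, 23, 341]]
top pink [] orange [[420, 213, 28, 18, 332]]
```

View pics/fin.png

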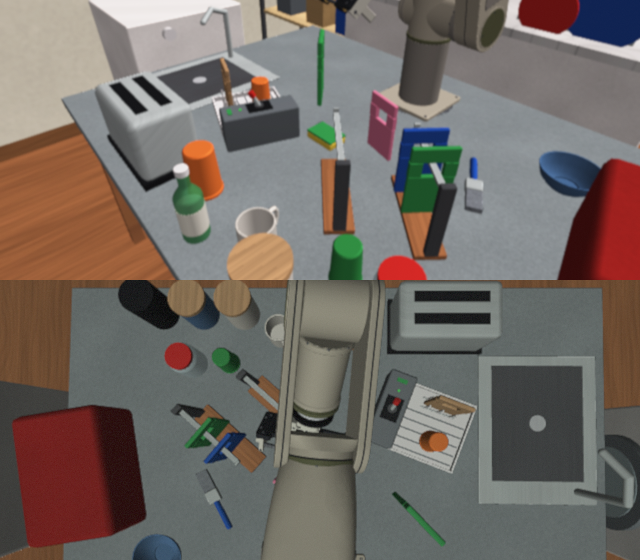

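```bash
python3 - <<'E'
from h import *
t=load('t22');s=load('s22'); st=monitor.state()
print('cup pred',proj(t,[456.2,-304.1,115]),proj(s,[456.2,-304.1,65]))
for c in(load('t10'),t):
    m=cv2.inRange(cv2.cvtColor(c['image'],cv2.COLOR_BGR2HSV),(5,170,100),(14,255,255)); m[:205]=0; q=np.argwhere(m[:,380:480]); print(q.mean(0)[::-1]+[380,0],len(q))
ex=np.array([.9335,-.358,0]);ey=np.array([.358,.934,0]);O=np.array([516.4,-273,0])
for x in(60,66,72):
  for z in (90,192): print(x,z,[proj(s,O+ex*x+ey*y+[0,0,z]).round(0).tolist() for y in(-90,10)],[proj(t,O+ex*x+ey*y+[0,0,z]).round(0).tolist() for y in(-90,10)])
for tag in('s9','s10','s11','s22'):
    c=load(tag); m=cv2.inRange(cv2.cvtColor(c['image'],cv2.COLOR_BGR2HSV),(8,60,60),(20,169,255))[125:200,205:245]; q=np.argwhere(m); print(tag,cv2.boundingRect(m),len(q),cv2.minAreaRect(q[:,::-1].astype(np.float32)))
E
```

```text
cup pred [437.6 222.9] [262.2 172.7]
[nan nan] 0
[435.2 222.4] 332
60 90 [[227.0, 166.0], [233.0, 180.0]] [[461.0, 194.0], [429.0, 181.0]]
60 192 [[223.0, 137.0], [229.0, 150.0]] [[475.0, 192.0], [439.0, 178.0]]
66 90 [[225.0, 166.0], [231.0, 181.0]] [[462.0, 192.0], [429.0, 179.0]]
66 192 [[221.0, 137.0], [226.0, 150.0]] [[475.0, 190.0], [439.0, 176.0]]
72 90 [[223.0, 167.0], [229.0, 181.0]] [[463.0, 190.0], [430.0, 177.0]]
72 192 [[219.0, 137.0], [224.0, 151.0]] [[476.0, 188.0], [440.0, 174.0]]
s9 (15, 13, 13, 47) 310 ((21.405405044555664, 35.93243408203125), (47.34690856933594, 7.39795446395874), 80.53767395019531)
s10 (15, 13, 13, 48) 310 ((21.445945739746094, 36.17567443847656), (47.84010696411133, 7.39795446395874), 80.53767395019531)
s11 (15, 13, 13, 47) 309 ((21.405405044555664, 35.93243408203125), (47.34690856933594, 7.39795446395874), 80.53767395019531)
s22 (15, 13, 13, 47) 309 ((21.405405044555664, 35.93243408203125), (47.34690856933594, 7.39795446395874), 80.53767395019531)<stdin>:5: RuntimeWarning: Mean of empty slice.
  ret = um.true_divide(
```

```bash
python3 -c "
from h import *
print(workorder.hand_in())"
```

```text
the job is handed in; nothing more can be done
None
```

The job is finished and handed in at about 73 s, but along the way I knocked over the pink look-alike board. The edge of the carried green board clipped it.

**What I did, in order:**
- Switched the toggle off while the dryer was empty.
- Hung the green and blue boards on the spare hook. There was no red board.
- Stood the wooden board in the plate slot.
- Stood the small orange tumbler mouth down on the tray. There was no yellow one.
- Flipped the toggle back on.
- Picked the pink board up and stood it back in its place. I did this after switching the toggle on.

**Last checks:**
- **Toggle:** the tip reads on, as at the start.
- **Wooden board:** upright in the slot and unmoved since I placed it.
- **Tumbler:** on the tray, within about 3 px of where I set it down.
- **Coloured boards:** green and blue both hang on the spare hook.
- **Pink board:** its outline in the scene camera is in the same place as at the start. The top camera's view of it was blocked by the arm.
- **Look-alike tumblers:** the large orange one has not moved in the scene camera. The green one I only saw standing in the last picture.
- **Arm:** about 200 mm or more above everything, with no contact force.

No check failed at the end. The pink board did lie away from its place for about a minute mid-run.

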